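Check a brake pad with the sprung wear gauge

TASK

Slide the thick brake pad, marked end first, under the lips of the checking jig until it is fully home against the end stop, and let go of it. Then take the wear gauge out of its stand and press its sprung foot gently on the centre of the white cross on the pad, gauge upright and the long foot lying along the long stroke of the cross, with the foot pushed about half way in; finish while still holding it there. Leave the other things on the bench where they are.

Things in the scene. Friction and masses are not known exactly. Their poses are not given: they have to be found in the camera images.
- pad_centre (a point): Centre (9 mm above its underside) of the loose brake pad, lying flat, about 0.25 kg: dark steel plate 130 x 50 x 6 mm with a black lining block 110 x 40 x 12 mm centred on top, 18 mm high in all. x runs along the length to the marked end, z up. Hold it by the lining's 40 mm width, at its centre or behind: the jig's lips cover its front half.
- pad_mark (a point): Centre of the white paint cross on top of the pad's lining, 20 mm from the pad's centre towards its marked end, 18 mm above the pad's underside. The long stroke (32 mm) runs along x, the pad's length; the short one (12 mm) along y.
- jig: Aluminium checking jig, fixed; origin at the centre of its underside, x points into the slot (the pad slides along +x), z up. Base plate 155 (x) x 100 x 10 mm, its top is the slot's floor and reaches out in front of the slot (x = -77 mm) to set the pad down on. The stop's face is at x = 60 mm: pad fully home has its centre at x = -5 mm, its cross at x = 15 mm.
- slot_mouth (a point): Middle of the jig's slot mouth, on the slot's floor (10 mm above the bench), at x = 5 mm of the jig; same axes as the jig. From here 55 mm to the stop, side walls are 53 mm apart; lips 8 mm above the floor, 4 mm thick, reach in over the plate's edges to 45 mm apart, the lining stands up between them. Flared guides, 12 mm high, stand up to 16 mm before the mouth.
- stand: Grey gauge stand, fixed, origin at the centre of its underside. Foot plate 75 x 70 x 6 mm; block 46 (x) x 38 mm, 60 mm high, with a pocket 34 x 26 mm, 15 mm deep, in its top where the gauge stands upright with 2 mm of play; lift the gauge straight out.
- gauge_centre (a point): Centre of the housing of the loose wear gauge, about 0.15 kg: black upright box 30 (x) x 22 (y) x 80 mm (z, up), the point 40 mm above the housing's underside. In the stand the underside is 45 mm above the bench and the upper 65 mm are free to grip across the 22 mm width (y). A steel stem (14 mm across, 14 mm long) and the sprung foot hang below.
- gauge_foot (a point): Centre of the underside of the gauge's sprung foot, a steel bar 24 (x, same direction as the gauge's x) x 6 (y) x 6 mm on the gauge's axis; at rest 76 mm below the housing's centre. z up.
- plunger (a joint): How far the sprung foot is pushed up into the gauge (m): 0 at rest, 0.012 fully in. The spring takes about 1.6 N to start moving and 0.4 N more per mm (about 4 N half way in).
- worn_pad_centre (a point): Bystander: centre of a worn brake pad, same 130 x 50 mm plate with only 3 mm of lining, 9 mm high, unmarked.
- tape: Bystander: roll of masking tape lying flat, 100 mm across, 24 mm high; origin under its centre.
- tumbler: Bystander: steel tumbler, 84 mm across, 165 mm high; origin under its centre.
- socket: Bystander: steel wrench socket standing upright, 30 mm across, 38 mm high; origin under its centre.
- spray: Bystander: spray can, 60 mm across, 170 mm high; origin under its centre.
- wrench: Bystander: open-ended wrench, 200 mm long, lying flat along its x.
- driver: Bystander: screwdriver, 200 mm long, lying along its x.
Not all that is in view belongs to the job. Leave any brown look-alike of the part that bears pad_centre alone.

How it is judged:
By the outcome, as a careful person would: the job done as asked, in the order asked, and still so for the second after the job is handed in, while the arm keeps its last pose, push and grip.
It also fails if it takes over 64 s, if anything falls off the work surface, if the arm or the gripper's body presses on something with over 40 N, if the wrist force passes 120 N, or if a joint passes its speed limit or range.

ROBOT

A 7-joint arm with a two-finger parallel gripper is mounted at the origin on the work surface. World frame = base frame: x ahead of the robot, y to its left, z up, the work surface at z = 0. Lengths are in m, angles in rad, forces in N, time in s.
With the tool pointing down it reaches from about 0.35 to 0.9 m from the base axis. Payload 19.9 kg.
Tool frame: the origin (TCP) lies at the very end of the fingers, on their centre line; the grasp point (between the pads) lies 19 mm behind it; z points along the fingers, y is the direction in which the jaws open and shut (so a half turn about z gives the same grasp; the last joint's range is limited). The gripper opens to 85 mm and grips with 20 to 120 N. Pads are 22 mm wide; open, the fingers measure 114 mm over their backs; the gripper's body (76 mm by 85 mm) begins 54 mm behind the grasp point. The pads swing forward as they close: fully open they stand 13 mm farther back than shut.
Start: joints at [-1.181, 0.417, -0.01, 1.614, 0.005, 1.111, -0.053], TCP at [0.261, 0.568, 0.202] pointing down, gripper open.
Joint ranges: [-2.81, 2.81], [-0.39, 2.02], [-1.27, 1.25], [0.06, 2.57], [-1.19, 4.33], [0.19, 2], [-2.82, 2.82]. Speed limits (rad/s): [1.89, 1.89, 2.39, 2.39, 3.01, 3.01, 3.01].

INTERFACE

Orientations are given as a unit quaternion [x, y, z, w].
In Python, from station import get_state, capture, job_done gives the robot as it stands.
- The arm moves only by the shell command python3 -m pendant 'ROWS' [FORCE]. ROWS is JSON, a list of rows, each an object with "delta_pos": the shift along the tool's x, y, z in cm, a list of three; "yaw": the turn about the tool's z in degrees; "gripper": the gripper command: -1 is shut, 1 is fully open, values between are in proportion. A call has 1 to 8 rows; each row is the pose to reach, as a shift and turn from the pose measured when the call began, along the tool's axes at that moment; what a row does not reach only later rows make up. A row lasts 1/10 s, in which the tool goes at most 50 mm and 8.59 degrees, less where a joint would pass 70% of its speed; a pose out of reach is approached as far as the arm can. A call with a gripper value outside its range is refused whole. The fingers move at their own pace and stop on an object; FORCE is the grip in N (left out, the last holds). Time passes only in rows, so rows that repeat a pose let the fingers close. It gives the time, the measured TCP pose, the force and the opening at its end, in the units of the state.
- get_state(): the state, without advancing time (a new reading comes with each control period).
- capture(name): name is "scene" or "top"; returns a dict with "color" (384x512x3 uint8, red, green, blue), "K" (3x3 intrinsics, pixels), "cam_to_world" (4x4, takes a point from camera to world coordinates). Camera axes: x right, y down, z forward; pixel columns grow to the right and rows downward; lengths in m; the calibration is good to about 2 mm. A picture is of the moment at which its call begins. There is no depth.
- job_done(): hands the job in, once; it reports no verdict.
The state is a dict: "clock": time; "qpos": joint angles; "joint_velocities": joint speeds; "joint_torque": joint torques, N m; "eef_pos": TCP position; "tcp_rot": TCP orientation; "wrist_force": force on the tool from outside, world axes, zero at the start; "wrist_torque": the same for the moment, N m; "gripper_width": opening from 0.0 (shut) to 1.0 (fully open).
Only numpy, scipy, OpenCV 4.12 (cv2) and the standard library are available. Lean on these libraries where they do the work, as an engineer would, in place of code of your own. Each camera call takes 0.05 s, during which the arm holds its last target.

## Working session

There is one attempt and no reset: what is moved stays moved. The work goes in short steps, Python scripts to look and compute and a shell command to move; the robot and the scene stay as the last step left them, time stands still between calls to the robot, and variables do not carry over. Pictures are saved under pics/ and viewed, and the job is handed in when it is done.

```bash
ls; mkdir -p pics
python3 - <<'E'
from station import get_state, capture
import cv2,numpy as np
s=get_state(); print({k:np.round(v,3).tolist() for k,v in s.items()})
for n in ("scene","top"):
    c=capture(n); cv2.imwrite(f"pics/{n}0.png",c["color"][:,:,::-1]); print(n,c["K"],np.round(c["cam_to_world"],3))
    np.savez(f"{n}0.npz",**c)
E
```

```text
pics
{'clock': 0.0, 'qpos': [-1.181, 0.418, -0.01, 1.614, 0.005, 1.111, -0.053], 'joint_velocities': [0.002, 0.001, -0.001, -0.002, 0.0, 0.001, -0.002], 'joint_torque': [-0.0, -86.444, 0.679, -43.49, 0.019, 0.007, 0.0], 'eef_pos': [0.261, 0.568, 0.201], 'tcp_rot': [0.214, 0.977, -0.001, -0.0], 'wrist_force': [0.2, -0.154, -0.402], 'wrist_torque': [0.014, 0.03, -0.044], 'gripper_width': 1.004}
scene [[347.16539377   0.         253.41537787]
 [  0.         347.16539377 189.77848341]
 [  0.           0.           1.        ]] [[-0.736  0.406 -0.542  1.027]
 [ 0.677  0.431 -0.596  0.62 ]
 [-0.008 -0.806 -0.592  0.656]
 [ 0.     0.     0.     1.   ]]
top [[466.82044794   0.         258.9912386 ]
 [  0.         466.82044794 190.48357368]
 [  0.           0.           1.        ]] [[ 1.600e-02 -9.890e-01  1.470e-01  3.100e-01]
 [-1.000e+00 -1.600e-02  1.000e-03  5.500e-02]
 [ 2.000e-03 -1.470e-01 -9.890e-01  1.558e+00]
 [ 0.000e+00  0.000e+00  0.000e+00  1.000e+00]]
```

View pics/scene0.png

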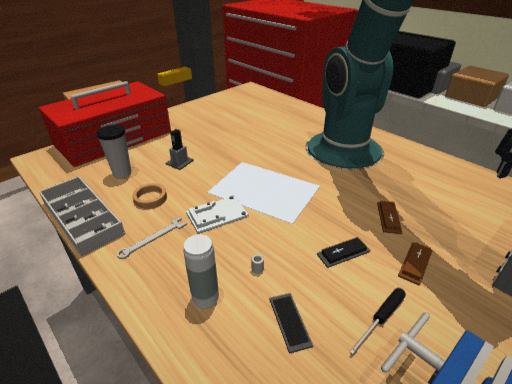

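View pics/top0.png

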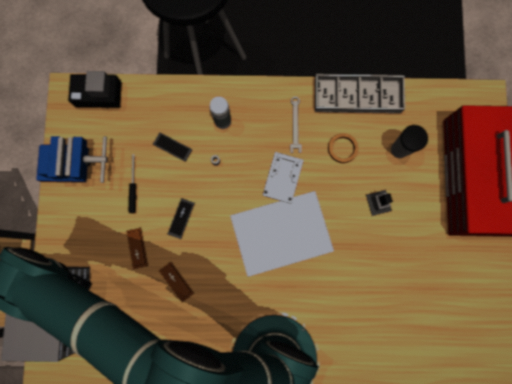

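Both views show the thick black pad with a white cross at top (181,217) and scene (343,252). The brown look-alikes are at top (137,248) and (176,281), and the thin worn pad without a mark is at top (172,146). The black one with the cross fits the description. The jig is at top (283,176) and the gauge in its stand at top (380,202). I'll enlarge to confirm.

Run:
```python
import cv2,numpy as np
t=cv2.imread("pics/top0.png"); s=cv2.imread("pics/scene0.png")
def cr(im,x,y,w,h,f): 
    return cv2.resize(im[y:y+h,x:x+w],None,fx=f,fy=f,interpolation=cv2.INTER_CUBIC)
a=cr(t,155,190,50,50,8); b=cr(t,258,146,50,50,8)
c=cr(s,310,228,66,50,6); d=cr(s,180,185,80,50,5)
o=np.zeros((600,800,3),np.uint8)
o[:300,:400]=cv2.resize(a[:],(400,400))[50:350]; o[:300,400:]=b[50:350]; o[300:,:396]=c[:300]; o[300:550,400:800]=d
cv2.imwrite("pics/c1.png",o)
e=cr(t,355,180,50,40,8); f=cr(s,155,120,50,60,8)
o=np.zeros((480,800,3),np.uint8); o[:320,:400]=e; o[:480,400:]=f
cv2.imwrite("pics/c2.png",o)
```

```text
(no output)
```

View pics/c1.png

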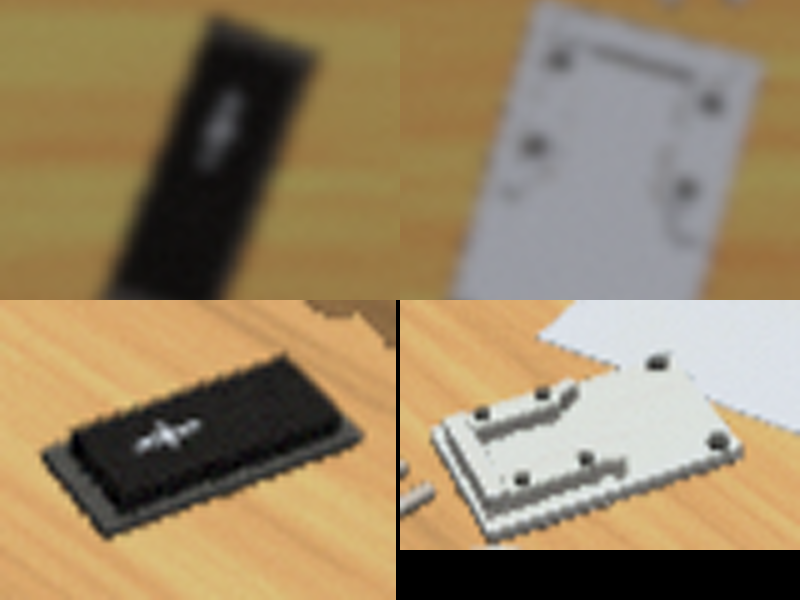

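View pics/c2.png

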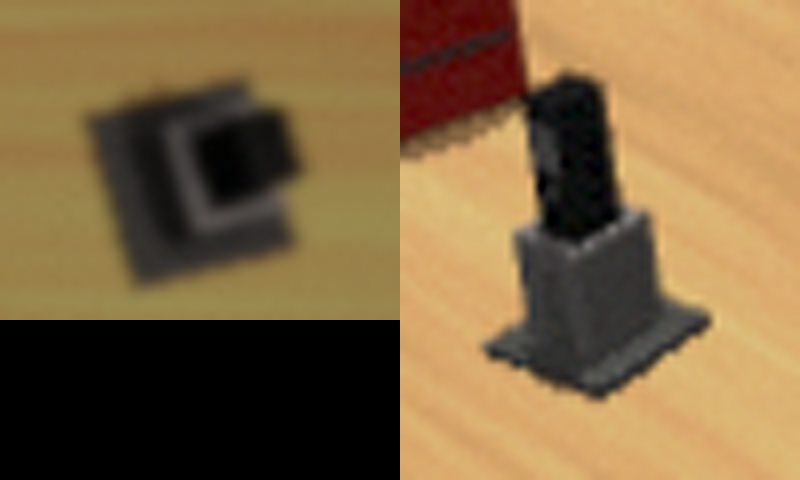

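Crop confirms the black pad with the white cross, its mark towards the upper (far) end, and a jig whose stop is at the far end (top (295,152)). Next I'll fit box models to both views.

```bash
cat > fit.py <<'E'
import numpy as np, cv2
from scipy.optimize import minimize
SS=8
def load(tag): return {n:dict(np.load(f"{n}{tag}.npz")) for n in ("scene","top")}
def proj(c,P):
    T=c["cam_to_world"]; p=(np.asarray(P)-T[:3,3])@T[:3,:3]
    q=p@c["K"].T; return q[:,:2]/q[:,2:]
def box(x0,x1,y0,y1,z0,z1):
    return np.array([[x,y,z] for x in (x0,x1) for y in (y0,y1) for z in (z0,z1)],float)
FACES=[(0,1,3,2),(4,6,7,5),(0,4,5,1),(2,3,7,6),(1,5,7,3)]
NRM=np.array([[-1,0,0],[1,0,0],[0,-1,0],[0,1,0],[0,0,1]],float)
def W(pose,P):
    x,y,z,a=pose; R=np.array([[np.cos(a),-np.sin(a),0],[np.sin(a),np.cos(a),0],[0,0,1]])
    return np.asarray(P)@R.T+[x,y,z],R
def render(c,pose,boxes,roi):
    x0,y0,w,h=roi; lab=np.zeros((h*SS,w*SS),np.int32); k=0
    for b in boxes:
        P,R=W(pose,b); cen=c["cam_to_world"][:3,3]
        uv=proj(c,P)
        for f,n in zip(FACES,NRM):
            k+=1
            if (R@n)@(cen-P[f[0]])<=0: continue
            q=((uv[list(f)]-[x0,y0]+0.5)*SS-0.5)
            cv2.fillConvexPoly(lab,np.round(q*16).astype(np.int32),k,shift=4)
    A=[]
    for i in range(k+1):
        m=(lab==i)
        if m.any(): A.append(cv2.GaussianBlur(cv2.resize(m.astype(np.float32),(w,h),interpolation=cv2.INTER_AREA),(0,0),0.6).ravel())
    return np.array(A).T
def cost(c,pose,boxes,roi,mask=None):
    x0,y0,w,h=roi; I=c["color"][y0:y0+h,x0:x0+w].reshape(-1,3).astype(float)
    A=render(c,pose,boxes,roi)
    if mask is not None: A=A*mask.ravel()[:,None]; I=I*mask.ravel()[:,None]
    s,_,_,_=np.linalg.lstsq(A,I,rcond=None)
    return np.mean((A@s-I)**2)
def fit(cs,p0,boxes,rois,free=(0,1,3),masks={}):
    p0=np.array(p0,float); sc=np.array([.004,.004,.004,.06])
    norm={n:cost(cs[n],p0,boxes,rois[n],masks.get(n)) for n in rois}
    def f(v):
        p=p0.copy(); p[list(free)]+=v*sc[list(free)]
        return sum(cost(cs[n],p,boxes,rois[n],masks.get(n))/norm[n] for n in rois)
    v=np.zeros(len(free)); 
    for _ in range(3):
        S=np.vstack([v]+[v+np.eye(len(free))[i]*(1 if _%2==0 else -0.6) for i in range(len(free))])
        r=minimize(f,v,method="Nelder-Mead",options=dict(initial_simplex=S,xatol=2e-3,fatol=1e-6,maxiter=400)); v=r.x
    p=p0.copy(); p[list(free)]+=v*sc[list(free)]
    return p,r.fun
def ray(c,uv,z):
    T=c["cam_to_world"]; d=T[:3,:3]@(np.linalg.inv(c["K"])@[uv[0],uv[1],1]); o=T[:3,3]
    return o+d*(z-o[2])/d[2]
def tri(cs,uvs):
    A=np.zeros((3,3));b=np.zeros(3)
    for n,uv in uvs.items():
        T=cs[n]["cam_to_world"]; d=T[:3,:3]@(np.linalg.inv(cs[n]["K"])@[uv[0],uv[1],1]); d/=np.linalg.norm(d)
        M=np.eye(3)-np.outer(d,d); A+=M; b+=M@T[:3,3]
    return np.linalg.solve(A,b)
PAD=[box(-.065,.065,-.025,.025,0,.006),box(-.055,.055,-.02,.02,.006,.018)]
E
python3 - <<'E'
from fit import *
cs=load("0")
print("cross tri",tri(cs,dict(scene=(338,250.2),top=(182.6,212.1))))
print("pad c",tri(cs,dict(scene=(343,252),top=(181,217))))
print("jig",ray(cs["top"],(283.5,176),.01),"stand",ray(cs["top"],(379,203),0), "gauge tri", tri(cs,dict(scene=(176,131),top=(387,198.5))))
c0=tri(cs,dict(scene=(338,250.2),top=(182.6,212.1)))
rois=dict(scene=(306,224,76,56),top=(156,186,50,62))
a=np.arctan2(*(ray(cs["top"],(186,201),.018)-ray(cs["top"],(176,235),.018))[[1,0]])
p0=[c0[0]-.02*np.cos(a),c0[1]-.02*np.sin(a),0,a]; print(np.round(p0,4))
for r in (rois,dict(scene=rois["scene"]),dict(top=rois["top"])): print(list(r),fit(cs,p0,PAD,r))
print("zfree",fit(cs,p0,PAD,rois,(0,1,2,3)))
E
```

```text
cross tri [0.46169977 0.3094081  0.01658423]
pad c [0.44653419 0.31597138 0.00424557]
jig [ 0.59059027 -0.02544822  0.01      ] stand [ 0.50544042 -0.34784178  0.        ] gauge tri [ 0.50406126 -0.34074313  0.1237727 ]
[ 0.4423  0.3143  0.     -0.2465]
['scene', 'top'] (array([ 0.44356312,  0.31604553,  0.        , -0.32727733]), np.float64(1.1978618474875273))
['scene'] (array([ 0.44385842,  0.31664095,  0.        , -0.32836821]), np.float64(0.6456679499044626))
['top'] (array([ 0.44334766,  0.31540301,  0.        , -0.32706491]), np.float64(0.5257716304385549))
zfree (array([ 0.44318199,  0.31585652, -0.00131973, -0.3256574 ]), np.float64(1.1714929005378556))
```

Run:
```python
import cv2,numpy as np
t=cv2.imread("pics/top0.png"); s=cv2.imread("pics/scene0.png")
a=cv2.resize(t[148:206,258:308],None,fx=8,fy=8,interpolation=cv2.INTER_CUBIC)
b=cv2.resize(s[190:236,182:254],None,fx=11,fy=11,interpolation=cv2.INTER_CUBIC)
cv2.imwrite("pics/j1.png",a);cv2.imwrite("pics/j2.png",b)
```

```text
(no output)
```

View pics/j1.png

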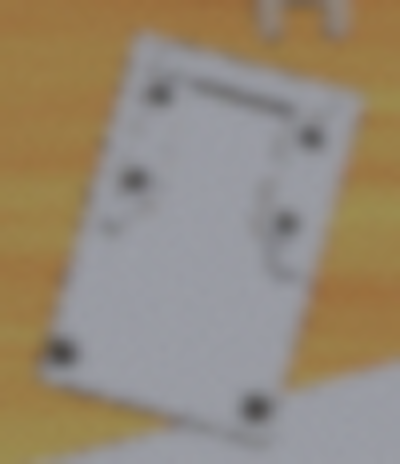

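View pics/j2.png

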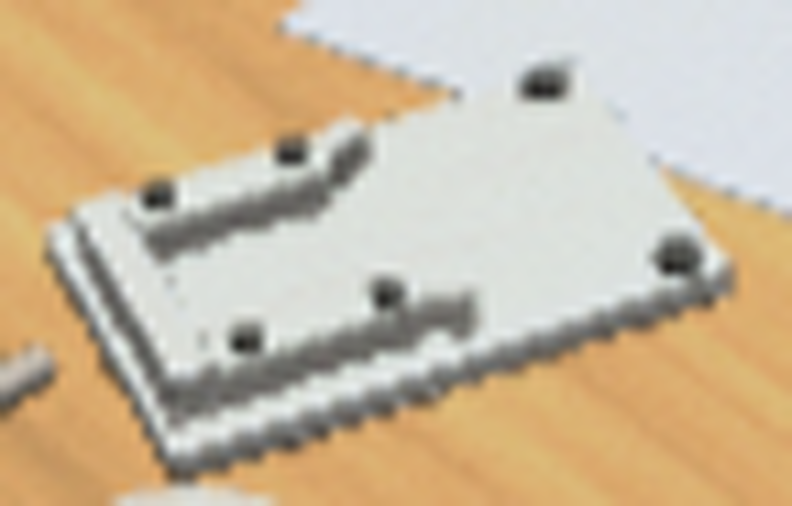

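```bash
cat >> fit.py <<'E'
def jigm(yo=.041,xe=.072):
    return [box(-.0775,.0775,-.05,.05,0,.01),box(.005,xe,.0225,yo,.010,.022),box(.06,xe,-.0225,.0225,.010,.022),box(.005,xe,-yo,-.0225,.010,.022)]
E
python3 - <<'E'
from fit import *
cs=load("0")
rois=dict(scene=(182,190,72,46),top=(258,146,50,60))
masks={}
m=np.ones((46,72)); cv2.fillPoly(m,[np.array([[24,0],[25,3],[38,7.6],[46,5.5],[54,6],[61,13.5],[71,20],[71,0]]).astype(int)],0); masks["scene"]=m
m=np.ones((60,50)); cv2.fillPoly(m,[np.array([[0,60],[3,59],[20,54.5],[34,58],[36,49],[49,46],[49,60]]).astype(int)],0)
m[:6,30:45]=0; masks["top"]=m
p0=[.5905,-.0255,0,-.29]
for yo in(.037,.041,.045):
  for xe in (.068,.072,.076):
    p,f=fit(cs,p0,jigm(yo,xe),rois,masks=masks); print(yo,xe,np.round(p,4),round(f,4))
J=jigm(.041,.072)
for r in (dict(scene=rois["scene"]),dict(top=rois["top"])): print(list(r),fit(cs,p0,J,r,masks=masks))
print("z",fit(cs,p0,J,rois,(0,1,2,3),masks=masks))
E
```

```text
0.037 0.068 [ 0.5875 -0.0229  0.     -0.257 ] 1.4836
0.037 0.072 [ 0.5872 -0.0229  0.     -0.2561] 1.3711
0.037 0.076 [ 0.5869 -0.0229  0.     -0.2554] 1.4409
0.041 0.068 [ 0.5874 -0.0232  0.     -0.261 ] 1.5504
0.041 0.072 [ 0.587  -0.0233  0.     -0.2599] 1.4227
0.041 0.076 [ 0.5866 -0.0232  0.     -0.2612] 1.5078
0.045 0.068 [ 0.5875 -0.0233  0.     -0.2598] 1.5917
0.045 0.072 [ 0.5871 -0.0231  0.     -0.2602] 1.4763
0.045 0.076 [ 0.5868 -0.0232  0.     -0.2596] 1.567
['scene'] (array([ 0.58703316, -0.0229467 ,  0.        , -0.26736287]), np.float64(0.7169877932587467))
['top'] (array([ 0.58700826, -0.02340449,  0.        , -0.2545236 ]), np.float64(0.6986586489109401))
z (array([ 5.87008396e-01, -2.32024009e-02, -1.43346681e-04, -2.60865756e-01]), np.float64(1.4225283675900577))
```

```bash
cat >> fit.py <<'E'
STAND=[box(-.0375,.0375,-.035,.035,0,.006),box(-.023,.023,-.019,.019,.006,.060)]
GAUGE=[box(-.015,.015,-.011,.011,.060,.125)]
def overlay(c,items,roi,f,name):
    x0,y0,w,h=roi
    im=cv2.resize(c["color"][y0:y0+h,x0:x0+w,::-1],None,fx=f,fy=f,interpolation=cv2.INTER_CUBIC)
    for pose,boxes in items:
        for b in boxes:
            P,R=W(pose,b); uv=proj(c,P)
            for fc in FACES:
                cv2.polylines(im,[np.round((uv[list(fc)]-[x0,y0]+.5)*f-.5).astype(int)],True,(0,255,0),1)
    cv2.imwrite(name,im)
E
python3 - <<'E'
from fit import *
cs=load("0")
rois=dict(scene=(160,122,38,50),top=(360,184,38,36))
best=None
for a in (0.2,.2+np.pi/2):
  p0=[.505,-.347,0,a]
  p,f=fit(cs,p0,STAND+GAUGE,rois); print(a,p,f, sum(cost(cs[n],p,STAND+GAUGE,rois[n]) for n in rois))
  for n in rois: print(n,fit(cs,p,STAND+GAUGE,{n:rois[n]})[0])
  print("z",fit(cs,p,STAND+GAUGE,rois,(0,1,2,3))[0])
E
```

```text
0.2 [ 0.50712206 -0.34353931  0.          0.2677774 ] 1.302044642683799 1234.9891658494112
scene [ 0.50729232 -0.34419203  0.          0.27300205]
top [ 0.50711246 -0.34351864  0.          0.267026  ]
z [ 5.07145922e-01 -3.43588790e-01 -2.68842544e-04  2.66870124e-01]
1.7707963267948965 [ 0.50789997 -0.34307133  0.          1.81772568] 1.580746611590162 1340.95248785126
scene [ 0.50802106 -0.34122897  0.          1.78248535]
top [ 0.50790302 -0.34305076  0.          1.8177996 ]
z [ 5.07919226e-01 -3.43079166e-01 -1.20169107e-04  1.81764189e+00]
```

Run:
```python
from fit import *
cs=load("0")
rois=dict(scene=(160,122,38,50),top=(360,184,38,36))
for i,p in enumerate(([.5071,-.3436,0,.267],[.5079,-.3431,0,1.818])):
    overlay(cs["scene"],[(p,STAND+GAUGE)],rois["scene"],10,f"/tmp/a{i}.png"); overlay(cs["top"],[(p,STAND+GAUGE)],rois["top"],10,f"/tmp/b{i}.png")
o=np.zeros((600,780,3),np.uint8)
for i in (0,1):
    a=cv2.resize(cv2.imread(f"/tmp/a{i}.png"),None,fx=.6,fy=.6);b=cv2.resize(cv2.imread(f"/tmp/b{i}.png"),None,fx=.6,fy=.6)
    o[i*300:i*300+300,:a.shape[1]]=a; o[i*300:i*300+b.shape[0],300:300+b.shape[1]]=b
cv2.imwrite("pics/ovg.png",o)
J=jigm(); pj=[.587,-.0231,0,-.26]
overlay(cs["scene"],[(pj,J)],(182,190,72,46),10,"pics/ovj.png")
overlay(cs["top"],[(pj,J)],(258,146,50,60),10,"pics/ovjt.png")
```

```text
(no output)
```

View pics/ovg.png

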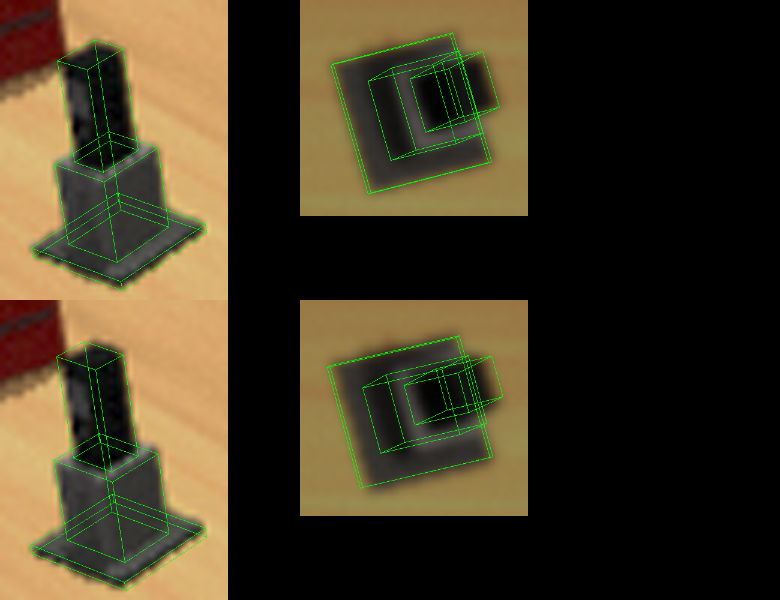

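View pics/ovj.png

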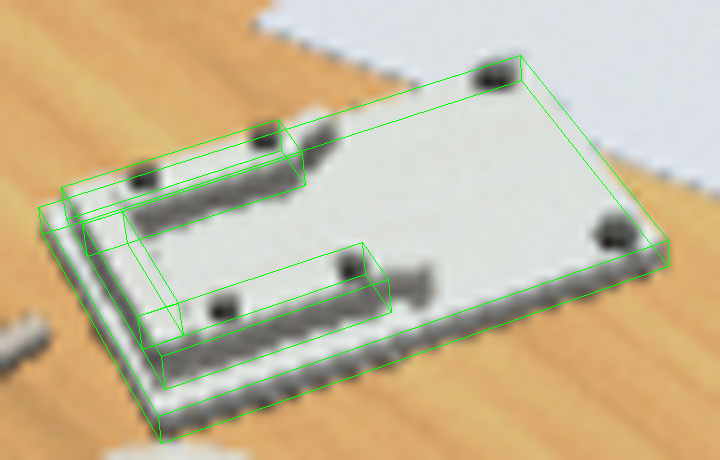

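View pics/ovjt.png

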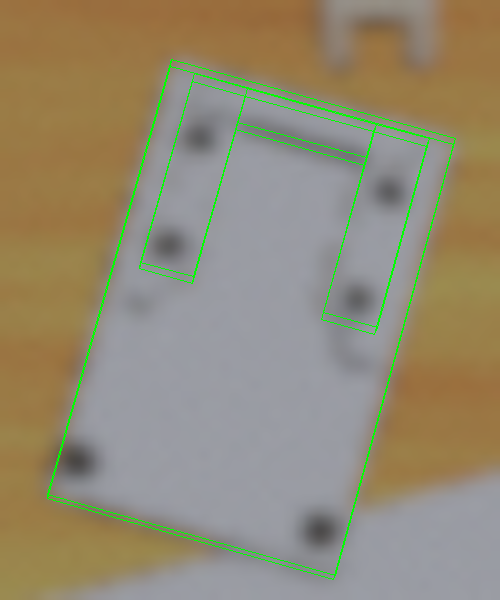

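The overlays fit: stand yaw 0.267, with the gauge's 30 mm side along the stand's 46 mm side; jig yaw −0.26, at (0.587,−0.023). Next come a helper for the row deltas and the bystander positions, for clearance.

```bash
cat > go.py <<'E'
import numpy as np, sys
from station import get_state
from scipy.spatial.transform import Rotation as Ro
PADP=(.4436,.3160,-.327); JIG=(.5870,-.0231,-.259); G=(.5071,-.3436,.267)
def inj(x,y=0): 
    c,s=np.cos(JIG[2]),np.sin(JIG[2]); return JIG[0]+c*x-s*y, JIG[1]+s*x+c*y
def delta(x,y,z,ny):
    """ny = wanted yaw of the held thing's x axis (tool y is perpendicular)"""
    s=get_state(); R=Ro.from_quat(s["tcp_rot"]).as_matrix()
    d=R.T@(np.array([x,y,z])-s["eef_pos"])*100
    cur=np.arctan2(R[1,1],R[0,1]); w=ny+np.pi/2-cur; w=(w+np.pi/2)%np.pi-np.pi/2
    print("delta cm",np.round(d,2),"yaw deg",round(-np.degrees(w),2),"| t",round(float(s["clock"]),2),"tcp",np.round(s["eef_pos"],4),"tilt",np.round(R[:2,2],4),"F",np.round(s["wrist_force"],1),"w",round(float(s["gripper_width"]),3))
E
python3 - <<'E'
from fit import *; cs=load("0"); from go import *
print("tumbler base", ray(cs["scene"],(121,173),0), "top", ray(cs["top"],(414,136),.165))
print("socket",ray(cs["top"],(216,161),.02),"spray top",ray(cs["top"],(219,103),.17))
x,y,a=PADP; px,py=x-.028*np.cos(a),y-.028*np.sin(a); print(px,py)
delta(px,py,.10,a); delta(px,py,.007,a)
print(get_state()["tcp_rot"])
E
```

```text
tumbler base [ 0.69226625 -0.42266066  0.        ] top [ 0.69381876 -0.41725898  0.165     ]
socket [0.63629374 0.20245146 0.02      ] spray top [0.78756228 0.18421586 0.17      ]
0.41708371400889527 0.32499369652801025
delta cm [-24.33 -15.51  10.14] yaw deg -5.95 | t 0.1 tcp [0.2608 0.5676 0.2012] tilt [-0.0004 -0.0011] F [-0.3 -0.3  0.6] w 0.998
delta cm [-24.32 -15.49  19.44] yaw deg -5.95 | t 0.1 tcp [0.2608 0.5676 0.2012] tilt [-0.0004 -0.0011] F [-0.3 -0.3  0.6] w 0.998
[ 2.13746344e-01  9.76889033e-01 -5.57166064e-04 -8.22500147e-05]
```

```bash
python3 -m pendant '[{"delta_pos":[-4,-2.5,1],"yaw":-2,"gripper":1},{"delta_pos":[-8,-5,3],"yaw":-4,"gripper":1},{"delta_pos":[-12,-7.5,5],"yaw":-6,"gripper":1},{"delta_pos":[-16,-10,7],"yaw":-6,"gripper":1},{"delta_pos":[-20,-12.7,9],"yaw":-6,"gripper":1},{"delta_pos":[-24.3,-15.5,10.5],"yaw":-6,"gripper":1},{"delta_pos":[-24.3,-15.5,12],"yaw":-6,"gripper":1},{"delta_pos":[-24.3,-15.5,12],"yaw":-6,"gripper":1}]' 60
python3 - <<'E'
from go import *; x,y,a=PADP; delta(x-.028*np.cos(a),y-.028*np.sin(a),.008,a)
from station import capture; import cv2
for n in ("scene","top"):
    c=capture(n); np.savez(f"{n}1.npz",**c)
    im=c["color"][200:300,280:410] if n=="scene" else c["color"][160:270,120:250]
    cv2.imwrite(f"pics/{n}1.png",cv2.resize(im[:,:,::-1],None,fx=5,fy=5,interpolation=cv2.INTER_CUBIC))
E
```

```text
clock: 0.9
eef_pos: [0.4169, 0.3226, 0.0796]
tcp_rot: [0.164, 0.986, -0.002, -0.001]
wrist_force: [-0.9, 0.7, 0.3]
gripper_width: 1.0
delta cm [0.05 0.27 7.16] yaw deg -0.13 | t 0.9 tcp [0.4169 0.3226 0.0796] tilt [-0.0027 -0.0037] F [-0.9  0.7  0.3] w 1.0
```

View pics/scene1.png

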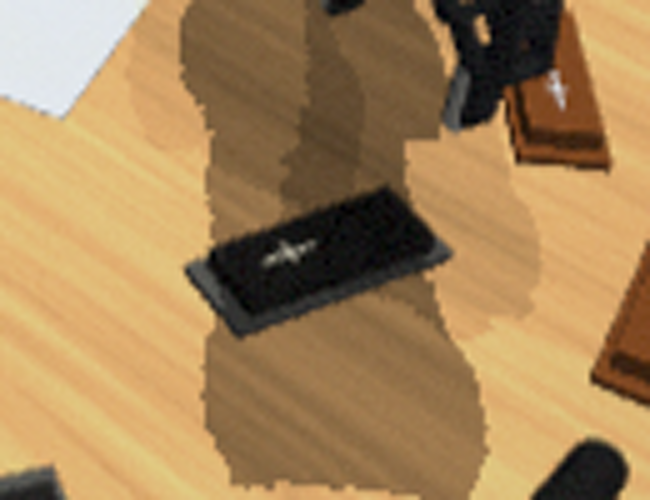

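Run:
```python
from fit import *; cs=load("1"); from go import *
s=get_state(); t=s["eef_pos"]; R=Ro.from_quat(s["tcp_rot"]).as_matrix()
for n in cs:
  for k in (-.043,-.057,.043,.057): print(n,k,proj(cs[n],[t+R@[0,k,-.013]]), proj(cs[n],[t+R@[.011,k,-.013]]),proj(cs[n],[t+R@[-.011,k,-.013]]))
```

```text
scene -0.043 [[348.00524337 211.30552704]] [[351.61434632 210.13744455]] [[344.36661428 212.48316563]]
scene -0.057 [[344.65480431 208.07442254]] [[348.23520904 206.93293302]] [[341.04545293 209.2251407 ]]
scene 0.043 [[370.46707752 232.9673248 ]] [[374.26028005 231.61309046]] [[366.64039344 234.33351259]]
scene 0.057 [[374.46209586 236.82005021]] [[378.28653    235.43127342]] [[370.60346511 238.22124491]]
top -0.043 [[185.23363588 228.69483394]] [[183.97776096 232.01247266]] [[186.48687003 225.38417133]]
top -0.057 [[189.41433705 230.19521661]] [[188.16227638 233.51600218]] [[190.66376374 226.88141705]]
top 0.043 [[159.63835486 219.50912219]] [[158.3592188  222.80752765]] [[160.91480899 216.21763241]]
top 0.057 [[155.4856551  218.01878876]] [[154.20275973 221.314079  ]] [[156.76586192 214.73040442]]
```

View pics/top1.png

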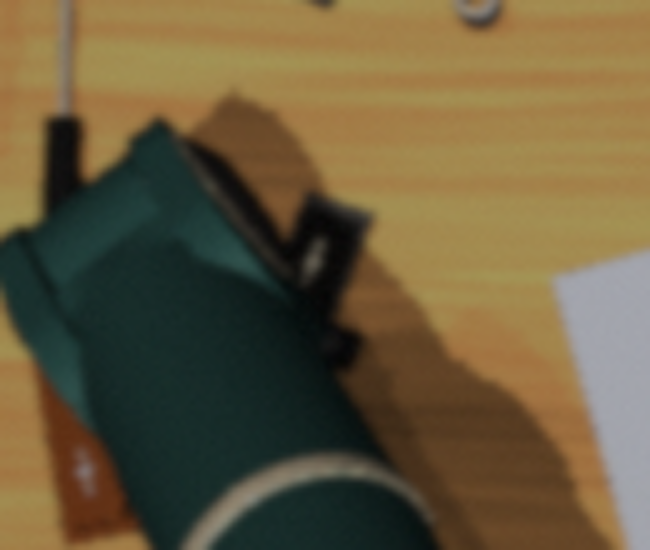

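The finger tips appear about 8 px higher than the reported TCP predicts, so I'll look again with the arm settled.

Run:
```python
from go import *; x,y,a=PADP; delta(x-.028*np.cos(a),y-.028*np.sin(a),.008,a)
from fit import *
from station import capture; import cv2
c=capture("scene"); np.savez("scene2.npz",**c)
s=get_state(); t=s["eef_pos"]; R=Ro.from_quat(s["tcp_rot"]).as_matrix(); print(np.round(s["joint_velocities"],3),s["clock"])
im=cv2.resize(c["color"][170:270,310:410,::-1],None,fx=6,fy=6,interpolation=cv2.INTER_CUBIC)
for k in (-.043,-.057,.043,.057):
  for b in (0,-.013,-.032,-.067):
    u=proj(c,[t+R@[0,k,b]])[0]; u=(u-[310,170]+.5)*6; cv2.circle(im,tuple(int(v) for v in u),2,(0,255,255) if b else (0,0,255),-1)
cv2.imwrite("pics/scene2.png",im)
```

```text
delta cm [-0.1  -0.05  7.36] yaw deg 0.09 | t 1.0 tcp [0.4164 0.3259 0.0816] tilt [-0.001 -0.001] F [-0.8  0.2  0.3] w 1.0
[-0.009 -0.008  0.001 -0.002  0.001 -0.003  0.002] 1.05
```

View pics/scene2.png

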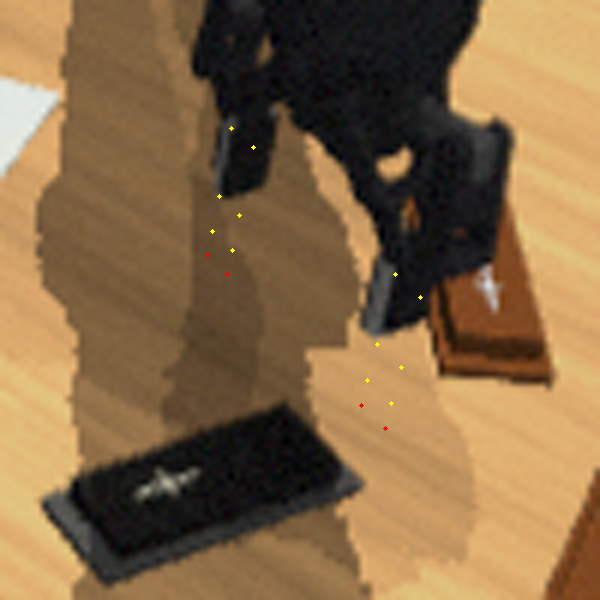

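The tips appear about 20 mm farther back than expected. I'll close to about 42 mm (the lining's width) and look, then shut fully to calibrate the tip height.

```bash
cat > look.py <<'E'
from go import *; from fit import *
from station import capture
def tip(name,roi=(310,170,100,100),f=6,cam="scene",bs=(0,-.013,-.032,-.067),ks=(-.043,-.057,.043,.057)):
    s=get_state(); t=s["eef_pos"]; R=Ro.from_quat(s["tcp_rot"]).as_matrix()
    c=capture(cam); x0,y0,w,h=roi
    im=cv2.resize(c["color"][y0:y0+h,x0:x0+w,::-1],None,fx=f,fy=f,interpolation=cv2.INTER_CUBIC)
    for k in ks:
      for b in bs:
        u=proj(c,[t+R@[0,k,b]])[0]; u=(u-[x0,y0]+.5)*f; cv2.circle(im,tuple(int(v) for v in u),2,(0,255,255) if b else (0,0,255),-1)
    cv2.imwrite(f"pics/{name}.png",im)
    print("w",s["gripper_width"],"tcp",t,"clock",s["clock"])
E
python3 -m pendant '[{"delta_pos":[-0.1,0,1.4],"yaw":0,"gripper":0.08},{"delta_pos":[-0.1,0,1.4],"yaw":0,"gripper":0.08},{"delta_pos":[-0.1,0,1.4],"yaw":0,"gripper":0.08},{"delta_pos":[-0.1,0,1.4],"yaw":0,"gripper":0.08},{"delta_pos":[-0.1,0,1.4],"yaw":0,"gripper":0.08}]'
python3 -c "
from look import *; tip('t46',ks=(-.023,.023))"
python3 -m pendant '[{"delta_pos":[0,0,0],"yaw":0,"gripper":-1},{"delta_pos":[0,0,0],"yaw":0,"gripper":-1},{"delta_pos":[0,0,0],"yaw":0,"gripper":-1},{"delta_pos":[0,0,0],"yaw":0,"gripper":-1},{"delta_pos":[0,0,0],"yaw":0,"gripper":-1}]'
python3 -c "
from look import *; tip('t0',ks=(0,))"
python3 -c "
import cv2,numpy as np; cv2.imwrite('pics/t_both.png',cv2.resize(np.hstack([cv2.imread('pics/t46.png'),cv2.imread('pics/t0.png')]),(800,400)))"
```

```text
clock: 1.55
eef_pos: [0.4173, 0.3264, 0.0683]
tcp_rot: [0.161, 0.987, -0.0, -0.0]
wrist_force: [0.5, 0.4, -0.5]
gripper_width: 0.537
w 0.5372181029521039 tcp [0.41733332 0.32643506 0.06829052] clock 1.55
clock: 2.1
eef_pos: [0.4174, 0.3264, 0.0683]
tcp_rot: [0.161, 0.987, -0.0, -0.0]
wrist_force: [0.4, 0.4, 0.1]
gripper_width: -0.004
w -0.0038787633069451675 tcp [0.4173692  0.32639577 0.06827404] clock 2.1
```

View pics/t_both.png

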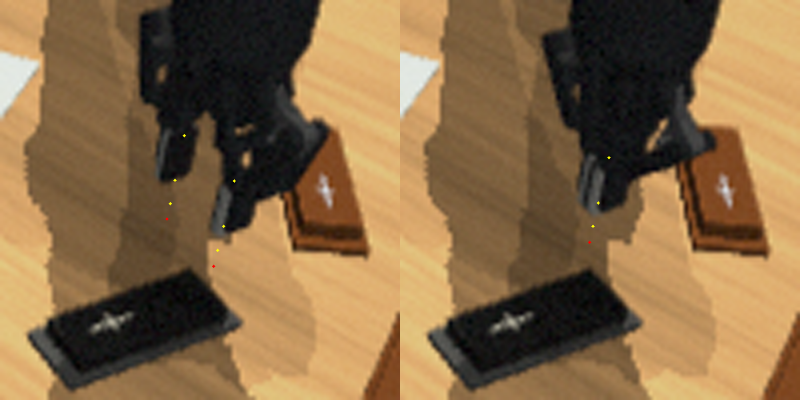

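Width and lateral position agree, but the visible tips look about 25 mm above the reported TCP. I'll open, go down around the lining to the nominal height, which is safe either way, and look from there.

```bash
python3 -c "
from go import *; x,y,a=PADP; delta(x-.028*np.cos(a),y-.028*np.sin(a),.020,a)"
```

```text
delta cm [-0.02 -0.14  4.83] yaw deg 0.15 | t 2.15 tcp [0.4173 0.3264 0.0683] tilt [-0.0001 -0.0001] F [ 0.3 -0.2 -0.4] w 0.002
```

```bash
python3 -m pendant '[{"delta_pos":[0,-0.14,0],"yaw":0,"gripper":0.5},{"delta_pos":[0,-0.14,0],"yaw":0,"gripper":0.5},{"delta_pos":[0,-0.14,0],"yaw":0,"gripper":0.5},{"delta_pos":[0,-0.14,2],"yaw":0,"gripper":0.5},{"delta_pos":[0,-0.14,4],"yaw":0,"gripper":0.5},{"delta_pos":[0,-0.14,4.8],"yaw":0,"gripper":0.5},{"delta_pos":[0,-0.14,4.8],"yaw":0,"gripper":0.5}]'
python3 -c "
from look import *; tip('t64',ks=(-.032,.032))"
```

```text
clock: 2.85
eef_pos: [0.4164, 0.3246, 0.0195]
tcp_rot: [0.161, 0.987, -0.001, -0.001]
wrist_force: [-0.0, 0.3, 0.2]
gripper_width: 0.748
w 0.7481883539696095 tcp [0.41642644 0.32464066 0.01949585] clock 2.85
```

View pics/t64.png

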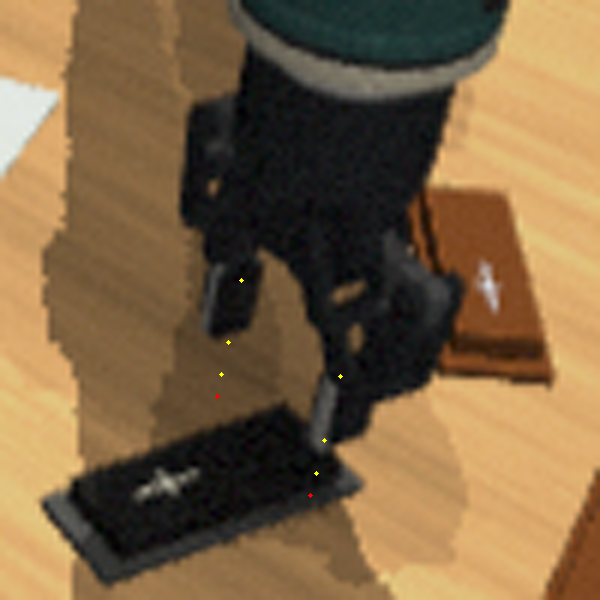

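The tips really do stand about 30 mm above the reported TCP at this opening. I'll narrow to about 45 mm and feel my way down onto the plate.

```bash
python3 -m pendant '[{"delta_pos":[0,0,0.5],"yaw":0,"gripper":0.06},{"delta_pos":[0,0,0.8],"yaw":0,"gripper":0.06},{"delta_pos":[0,0,1.0],"yaw":0,"gripper":0.06},{"delta_pos":[0,0,1.0],"yaw":0,"gripper":0.06}]'
python3 -c "
from look import *; tip('t45',ks=(-.0225,.0225)); x,y,a=PADP; delta(x-.028*np.cos(a),y-.028*np.sin(a),.008,a)"
```

```text
clock: 3.3
eef_pos: [0.4168, 0.325, 0.0103]
tcp_rot: [0.161, 0.987, -0.0, -0.0]
wrist_force: [-0.6, 0.7, 0.2]
gripper_width: 0.534
w 0.5338528379615965 tcp [0.41681419 0.32496991 0.01025897] clock 3.3
delta cm [-0.02  0.01  0.24] yaw deg 0.15 | t 3.35 tcp [0.4169 0.325  0.0104] tilt [-0.0005 -0.0004] F [ 0.7 -0.   0.2] w 0.53
```

View pics/t45.png

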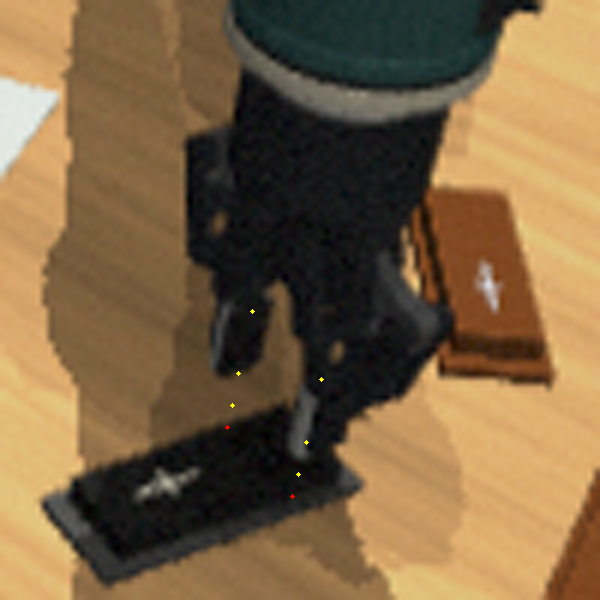

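```bash
python3 -m pendant '[{"delta_pos":[0,0,0.3],"yaw":0,"gripper":0.06},{"delta_pos":[0,0,0.6],"yaw":0,"gripper":0.06},{"delta_pos":[0,0,0.6],"yaw":0,"gripper":0.06}]'; python3 -m pendant '[{"delta_pos":[0,0,0.3],"yaw":0,"gripper":0.06},{"delta_pos":[0,0,0.6],"yaw":0,"gripper":0.06},{"delta_pos":[0,0,0.6],"yaw":0,"gripper":0.06}]'
python3 -c "
from look import *; tip('t45b',ks=(-.0225,.0225)); x,y,a=PADP; delta(x-.028*np.cos(a),y-.028*np.sin(a),.008,a)"
```

```text
clock: 3.65
eef_pos: [0.4167, 0.3248, 0.0039]
tcp_rot: [0.162, 0.987, -0.001, -0.0]
wrist_force: [0.2, -0.2, 0.5]
gripper_width: 0.529
clock: 3.95
eef_pos: [0.4164, 0.3246, -0.0025]
tcp_rot: [0.162, 0.987, -0.001, -0.001]
wrist_force: [0.7, 0.4, 0.1]
gripper_width: 0.531
w 0.5311726162903979 tcp [ 0.41644084  0.32462168 -0.00254386] clock 3.95
delta cm [-0.04  0.04 -1.03] yaw deg 0.14 | t 4.0 tcp [ 0.4166  0.3247 -0.0023] tilt [-0.0013 -0.0011] F [-0.6  0.5  0.3] w 0.529
```

View pics/t45b.png

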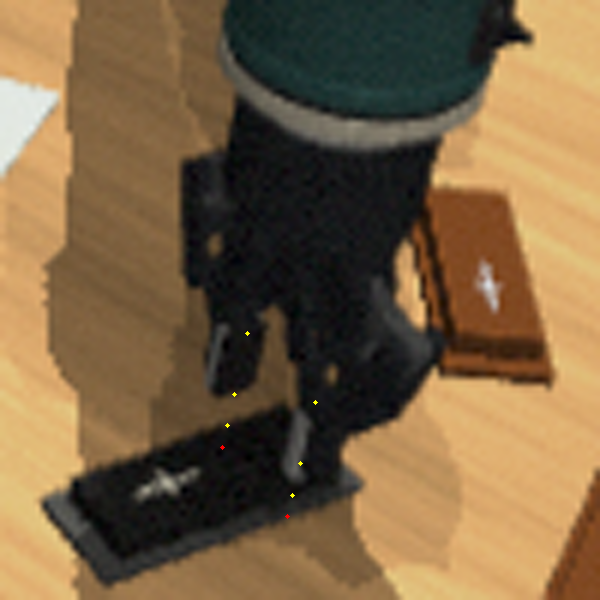

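No contact even with the reported TCP below the bench plane, so there is a real offset of about 25 mm. Continuing in force-checked steps.

```bash
python3 -m pendant '[{"delta_pos":[0,0,0.3],"yaw":0,"gripper":0.06},{"delta_pos":[0,0,0.6],"yaw":0,"gripper":0.06},{"delta_pos":[0,0,0.6],"yaw":0,"gripper":0.06}]'; python3 -m pendant '[{"delta_pos":[0,0,0.3],"yaw":0,"gripper":0.06},{"delta_pos":[0,0,0.5],"yaw":0,"gripper":0.06},{"delta_pos":[0,0,0.5],"yaw":0,"gripper":0.06}]'
python3 -c "
from look import *; tip('t45c',ks=(-.0225,.0225)); x,y,a=PADP; delta(x-.028*np.cos(a),y-.028*np.sin(a),.008,a)"
```

```text
clock: 4.3
eef_pos: [0.4163, 0.3245, -0.0088]
tcp_rot: [0.161, 0.987, -0.001, -0.001]
wrist_force: [-0.1, -0.4, -1.0]
gripper_width: 0.532
clock: 4.6
eef_pos: [0.4161, 0.3244, -0.0141]
tcp_rot: [0.161, 0.987, -0.001, -0.001]
wrist_force: [-0.2, 0.0, -0.6]
gripper_width: 0.527
w 0.527153602189775 tcp [ 0.41614767  0.32441051 -0.01408294] clock 4.6
delta cm [-0.06  0.07 -2.19] yaw deg 0.15 | t 4.65 tcp [ 0.4163  0.3245 -0.0139] tilt [-0.0019 -0.0017] F [ 0.4 -0.3 -0.8] w 0.529
```

View pics/t45c.png

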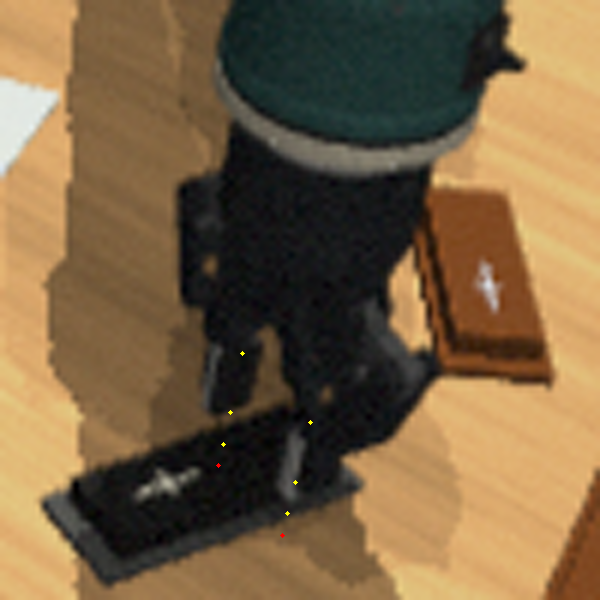

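```bash
python3 -m pendant '[{"delta_pos":[0.05,0.05,0.2],"yaw":0,"gripper":0.06},{"delta_pos":[0.05,0.05,0.25],"yaw":0,"gripper":0.06}]'; python3 -m pendant '[{"delta_pos":[0,0,0.2],"yaw":0,"gripper":0.06},{"delta_pos":[0,0,0.2],"yaw":0,"gripper":0.06}]';python3 -m pendant '[{"delta_pos":[0,0,0.2],"yaw":0,"gripper":0.06},{"delta_pos":[0,0,0.2],"yaw":0,"gripper":0.06}]'
```

```text
clock: 4.85
eef_pos: [0.4158, 0.3251, -0.0166]
tcp_rot: [0.161, 0.987, -0.001, -0.001]
wrist_force: [0.0, -0.6, 0.0]
gripper_width: 0.526
clock: 5.05
eef_pos: [0.4157, 0.3251, -0.0188]
tcp_rot: [0.161, 0.987, -0.001, -0.001]
wrist_force: [0.4, 0.7, 0.8]
gripper_width: 0.53
clock: 5.25
eef_pos: [0.4156, 0.325, -0.0211]
tcp_rot: [0.161, 0.987, -0.001, -0.001]
wrist_force: [-0.2, 1.3, 0.4]
gripper_width: 0.53
```

```bash
python3 -c "
from look import *; tip('t45d',ks=(-.0225,.0225),roi=(330,205,60,60),f=10,bs=(0,-.02,-.025,-.03))"; python3 -m pendant '[{"delta_pos":[0,0,0.15],"yaw":0,"gripper":0.06},{"delta_pos":[0,0,0.15],"yaw":0,"gripper":0.06}]'
```

```text
w 0.5301872307436979 tcp [ 0.41561572  0.32498984 -0.02105013] clock 5.25
clock: 5.5
eef_pos: [0.4155, 0.325, -0.0226]
tcp_rot: [0.161, 0.987, -0.001, -0.001]
wrist_force: [-0.6, 0.2, -0.2]
gripper_width: 0.529
```

View pics/t45d.png

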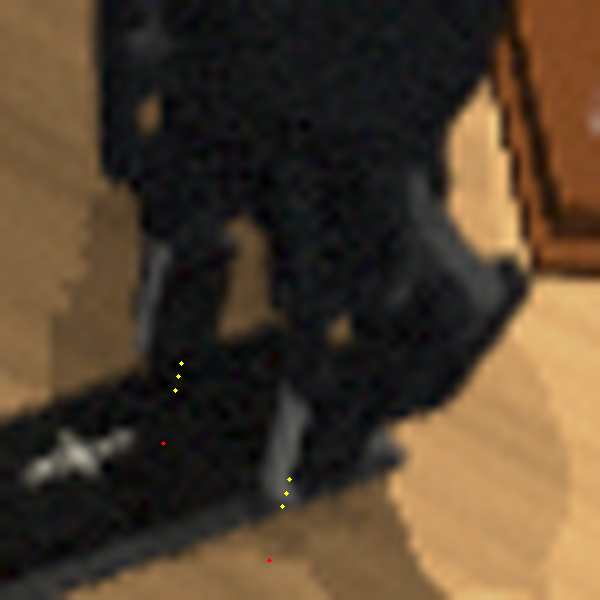

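```bash
python3 -m pendant '[{"delta_pos":[0,0,0.15],"yaw":0,"gripper":0.06},{"delta_pos":[0,0,0.15],"yaw":0,"gripper":0.06}]'; python3 -m pendant '[{"delta_pos":[0,0,0],"yaw":0,"gripper":-1},{"delta_pos":[0,0,0],"yaw":0,"gripper":-1},{"delta_pos":[0,0,0],"yaw":0,"gripper":-1}]' 80
```

```text
clock: 5.7
eef_pos: [0.4155, 0.3249, -0.0243]
tcp_rot: [0.161, 0.987, -0.001, -0.001]
wrist_force: [0.3, 0.6, -0.3]
gripper_width: 0.53
clock: 6.0
eef_pos: [0.4155, 0.3249, -0.0238]
tcp_rot: [0.161, 0.987, -0.001, -0.001]
wrist_force: [-3.2, -0.7, 10.9]
gripper_width: 0.446
```

Gripped, at about 38–40 mm. I'll lift a little and check.

```bash
python3 -m pendant '[{"delta_pos":[0,0,-0.5],"yaw":0,"gripper":-1},{"delta_pos":[0,0,-1.5],"yaw":0,"gripper":-1},{"delta_pos":[0,0,-3.5],"yaw":0,"gripper":-1},{"delta_pos":[0,0,-5],"yaw":0,"gripper":-1},{"delta_pos":[0,0,-5],"yaw":0,"gripper":-1}]'
python3 -c "
from look import *; tip('l1',ks=(0,),roi=(300,170,100,100))"
```

```text
clock: 6.5
eef_pos: [0.4166, 0.3259, 0.0283]
tcp_rot: [0.161, 0.987, -0.0, -0.0]
wrist_force: [0.6, 0.8, -3.1]
gripper_width: 0.441
w 0.44095375347759375 tcp [0.4165957  0.32585016 0.02831388] clock 6.5
```

View pics/l1.png

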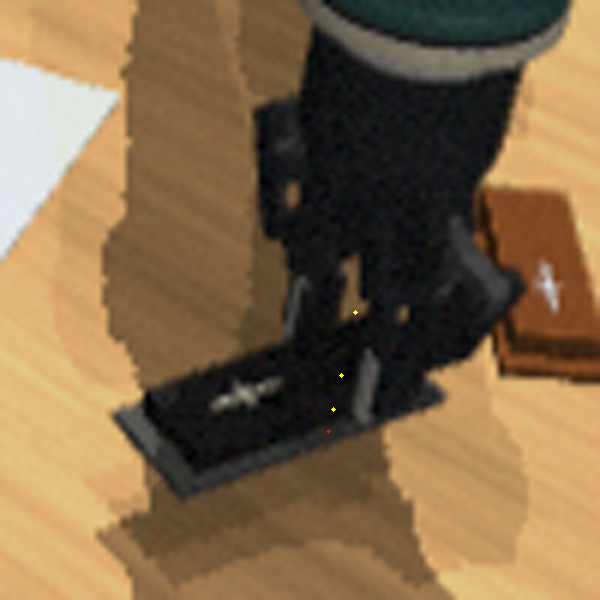

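Pad is held level. Carry it to in front of the jig.

```bash
python3 -c "
from go import *; x,y=inj(-.085-.0295); delta(x,y,-.0238+.010+.025,JIG[2])"
```

```text
delta cm [-15.88 -28.34   1.61] yaw deg -3.73 | t 6.55 tcp [0.4161 0.3255 0.0271] tilt [-0.0013 -0.001 ] F [ 0.9 -0.5 -3.1] w 0.446
```

```bash
python3 -m pendant '[{"delta_pos":[-1,-2,0],"yaw":-1,"gripper":-1},{"delta_pos":[-3,-5,0],"yaw":-2,"gripper":-1},{"delta_pos":[-5,-9,0],"yaw":-3,"gripper":-1},{"delta_pos":[-7.5,-13,0],"yaw":-3.7,"gripper":-1},{"delta_pos":[-10,-17.5,0],"yaw":-3.7,"gripper":-1},{"delta_pos":[-12.5,-22,0],"yaw":-3.7,"gripper":-1},{"delta_pos":[-14.5,-26,0],"yaw":-3.7,"gripper":-1},{"delta_pos":[-15.9,-28.3,0],"yaw":-3.7,"gripper":-1}]'
python3 -m pendant '[{"delta_pos":[0,0,0],"yaw":0,"gripper":-1}]'
python3 -c "
from look import *; x,y=inj(-.085-.0295); delta(x,y,-.0238+.010+.010,JIG[2]); tip('k1',ks=(0,),roi=(182,130,130,120)); tip('k1t',cam='top',ks=(0,),roi=(240,140,90,90),f=6)"
```

```text
clock: 7.35
eef_pos: [0.4761, 0.0025, 0.0267]
tcp_rot: [0.131, 0.991, -0.001, -0.001]
wrist_force: [-0.1, -0.4, -2.7]
gripper_width: 0.444
clock: 7.45
eef_pos: [0.4761, -0.0014, 0.0262]
tcp_rot: [0.134, 0.991, -0.002, -0.001]
wrist_force: [0.4, 0.6, -3.2]
gripper_width: 0.441
delta cm [0.18 0.75 2.99] yaw deg -0.53 | t 7.45 tcp [ 0.4761 -0.0014  0.0262] tilt [-0.0029 -0.0032] F [ 0.4  0.6 -3.2] w 0.441
w 0.44087489857843803 tcp [ 0.47611149 -0.00138222  0.0261533 ] clock 7.45
w 0.44460725458780676 tcp [4.75640572e-01 1.06049444e-04 2.59617063e-02] clock 7.5
```

View pics/k1.png

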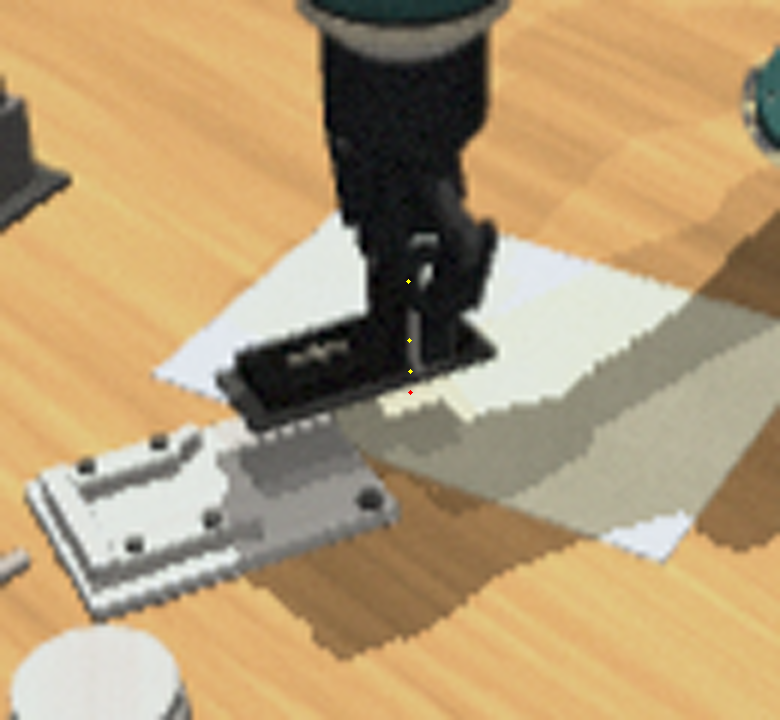

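View pics/k1t.png

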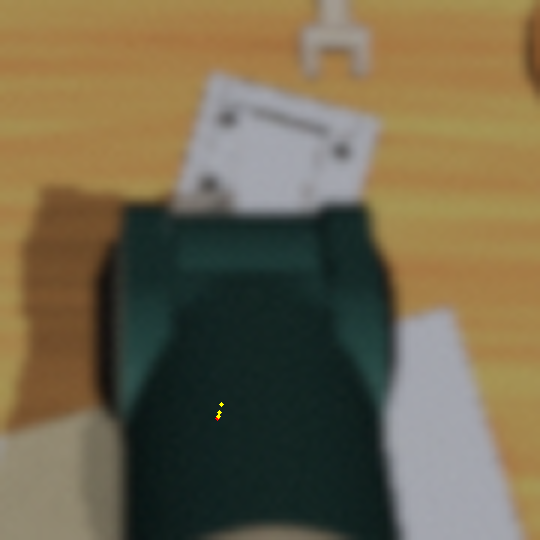

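```bash
python3 -c "
from go import *; x,y=inj(-.085-.0295); delta(x,y,-.0238+.010+.010,JIG[2])"
python3 -m pendant '[{"delta_pos":[0.1,0.4,0.5],"yaw":-0.3,"gripper":-1},{"delta_pos":[0.2,0.6,1.5],"yaw":-0.2,"gripper":-1},{"delta_pos":[0.2,0.6,2.3],"yaw":-0.2,"gripper":-1},{"delta_pos":[0.2,0.6,2.3],"yaw":-0.2,"gripper":-1},{"delta_pos":[0.2,0.6,2.3],"yaw":-0.2,"gripper":-1}]'
python3 -c "
from go import *; x,y=inj(-.085-.0295); delta(x,y,-.0238+.010+.000,JIG[2])"
```

```text
delta cm [0.03 0.45 2.98] yaw deg -0.34 | t 7.55 tcp [0.4755 0.0018 0.026 ] tilt [-0.0036 -0.0022] F [-0.6  0.3 -2.5] w 0.442
clock: 8.05
eef_pos: [0.4748, 0.0083, 0.0027]
tcp_rot: [0.13, 0.992, -0.001, -0.002]
wrist_force: [-0.2, -0.1, -3.0]
gripper_width: 0.446
delta cm [-0.21 -0.16  1.65] yaw deg -0.11 | t 8.05 tcp [0.4748 0.0083 0.0027] tilt [-0.0044 -0.0024] F [-0.2 -0.1 -3. ] w 0.446
```

```bash
python3 -m pendant '[{"delta_pos":[-0.2,-0.15,0.7],"yaw":-0.1,"gripper":-1},{"delta_pos":[-0.2,-0.15,1.0],"yaw":-0.1,"gripper":-1},{"delta_pos":[-0.2,-0.15,1.0],"yaw":-0.1,"gripper":-1},{"delta_pos":[-0.2,-0.15,1.0],"yaw":-0.1,"gripper":-1}]'
cat >> look.py <<'E'
def held(name,off=.0295,dz=.0238,roi=(182,180,80,65),f=10,fitit=True):
    s=get_state(); t=s["eef_pos"]; R=Ro.from_quat(s["tcp_rot"]).as_matrix()
    a=np.arctan2(R[1,1],R[0,1])-np.pi/2
    c=capture("scene"); np.savez("scene_h.npz",**c)
    p=[t[0]+off*np.cos(a),t[1]+off*np.sin(a),t[2]+dz,a]
    d=np.array(p[:2])-JIG[:2]; ca,sa=np.cos(JIG[2]),np.sin(JIG[2])
    print("pad in jig x,y,z mm",np.round(np.array([ca*d[0]+sa*d[1],-sa*d[0]+ca*d[1],p[2]-.01])*1000,1),"dyaw deg",round(np.degrees(a-JIG[2]),2),"clock",s["clock"],"F",np.round(s["wrist_force"],1))
    overlay(c,[(p,PAD),((*JIG[:2],0,JIG[2]),jigm())],roi,f,f"pics/{name}.png")
E
python3 -c "
from look import *; x,y=inj(-.085-.0295); delta(x,y,-.0238+.010+.000,JIG[2]); held('h1')"
```

```text
clock: 8.45
eef_pos: [0.4763, 0.0063, -0.0074]
tcp_rot: [0.129, 0.992, -0.001, -0.002]
wrist_force: [-0.4, 0.5, -2.5]
gripper_width: 0.442
delta cm [-0.01 -0.    0.64] yaw deg -0.02 | t 8.45 tcp [ 0.4763  0.0063 -0.0074] tilt [-0.0046 -0.0024] F [-0.4  0.5 -2.5] w 0.442
pad in jig x,y,z mm [-85.1   0.    6.4] dyaw deg -0.02 clock 8.45 F [-0.4  0.5 -2.5]
```

View pics/h1.png

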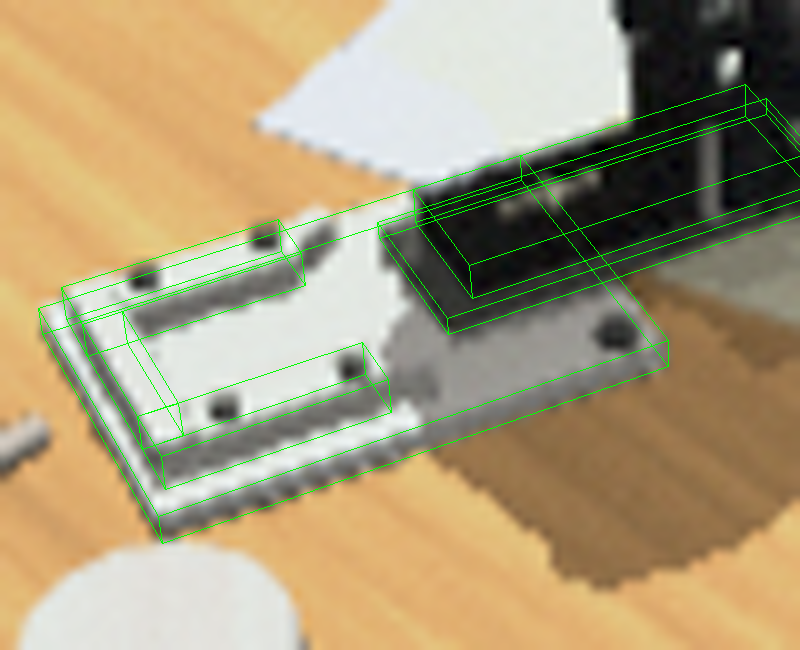

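The predicted pad outline matches the picture, and the pad is aligned with the slot. Lowering onto the floor.

```bash
python3 -m pendant '[{"delta_pos":[0,0,0.3],"yaw":0,"gripper":-1},{"delta_pos":[0,0,0.45],"yaw":0,"gripper":-1},{"delta_pos":[0,0,0.45],"yaw":0,"gripper":-1}]'; python3 -m pendant '[{"delta_pos":[0,0,0.15],"yaw":0,"gripper":-1},{"delta_pos":[0,0,0.15],"yaw":0,"gripper":-1}]'
python3 -c "
from look import *; held('h2')"
```

```text
clock: 8.8
eef_pos: [0.4762, 0.0063, -0.012]
tcp_rot: [0.129, 0.992, -0.001, -0.002]
wrist_force: [0.2, -0.6, -3.3]
gripper_width: 0.444
clock: 9.0
eef_pos: [0.4762, 0.0063, -0.0136]
tcp_rot: [0.129, 0.992, -0.001, -0.002]
wrist_force: [0.1, 0.4, -1.6]
gripper_width: 0.443
pad in jig x,y,z mm [-85.1   0.    0.2] dyaw deg -0.01 clock 9.0 F [ 0.1  0.4 -1.6]
```

View pics/h2.png

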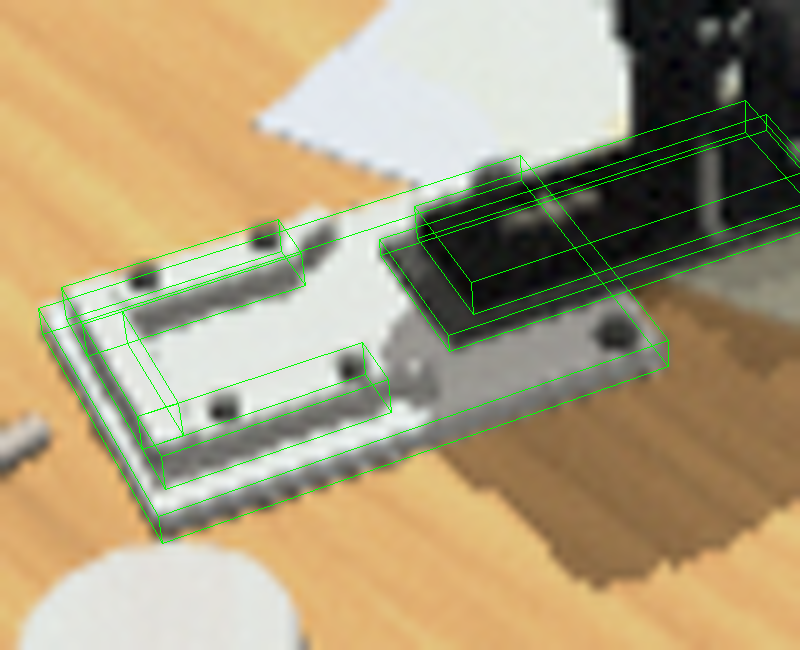

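Touching the floor. Slide forward, which is tool −x, in stages.

```bash
python3 -m pendant '[{"delta_pos":[-0.5,0,0],"yaw":0,"gripper":-1},{"delta_pos":[-1,0,0],"yaw":0,"gripper":-1},{"delta_pos":[-1.5,0,0],"yaw":0,"gripper":-1},{"delta_pos":[-2,0,0],"yaw":0,"gripper":-1},{"delta_pos":[-2,0,0],"yaw":0,"gripper":-1}]'; python3 -c "
from look import *; held('h3')"; python3 -m pendant '[{"delta_pos":[-0.5,0,0],"yaw":0,"gripper":-1},{"delta_pos":[-1,0,0],"yaw":0,"gripper":-1},{"delta_pos":[-1,0,0],"yaw":0,"gripper":-1}]';  python3 -c "
from look import *; held('h4')"
```

```text
clock: 9.55
eef_pos: [0.4965, 0.0009, -0.0135]
tcp_rot: [0.129, 0.992, -0.001, -0.002]
wrist_force: [-0.2, -0.8, -2.8]
gripper_width: 0.438
pad in jig x,y,z mm [-64.2  -0.    0.3] dyaw deg -0.03 clock 9.55 F [-0.2 -0.8 -2.8]
clock: 9.9
eef_pos: [0.5064, -0.0017, -0.0136]
tcp_rot: [0.129, 0.992, -0.001, -0.002]
wrist_force: [0.6, -0.1, -2.0]
gripper_width: 0.439
pad in jig x,y,z mm [-53.8  -0.    0.2] dyaw deg -0.04 clock 9.9 F [ 0.6 -0.1 -2. ]
```

View pics/h4.png

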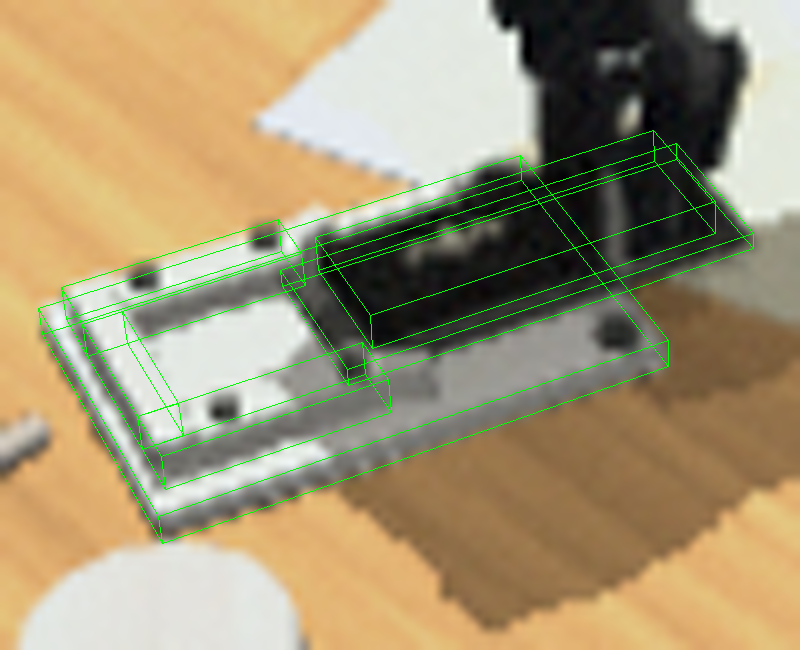

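The plate has entered under the lips with no side force. Continue.

```bash
python3 -m pendant '[{"delta_pos":[-0.7,0,0],"yaw":0,"gripper":-1},{"delta_pos":[-1.4,0,0],"yaw":0,"gripper":-1},{"delta_pos":[-2.1,0,0],"yaw":0,"gripper":-1},{"delta_pos":[-2.5,0,0],"yaw":0,"gripper":-1},{"delta_pos":[-2.5,0,0],"yaw":0,"gripper":-1}]'; python3 -m pendant '[{"delta_pos":[-0.5,0,0],"yaw":0,"gripper":-1},{"delta_pos":[-1,0,0],"yaw":0,"gripper":-1},{"delta_pos":[-1.5,0,0],"yaw":0,"gripper":-1},{"delta_pos":[-1.5,0,0],"yaw":0,"gripper":-1}]'; python3 -c "
from look import *; held('h5')"
```

```text
clock: 10.45
eef_pos: [0.5308, -0.0083, -0.0138]
tcp_rot: [0.13, 0.992, -0.002, -0.002]
wrist_force: [1.2, 0.3, -0.7]
gripper_width: 0.444
clock: 10.85
eef_pos: [0.5461, -0.0124, -0.0138]
tcp_rot: [0.13, 0.992, -0.002, -0.001]
wrist_force: [1.6, -0.2, 0.1]
gripper_width: 0.44
pad in jig x,y,z mm [-12.8  -0.2   0. ] dyaw deg -0.06 clock 10.85 F [ 1.6 -0.2  0.1]
```

Estimated 7.8 mm to go. Now small steps until the stop is felt.

```bash
python3 -m pendant '[{"delta_pos":[-0.3,0,0],"yaw":0,"gripper":-1},{"delta_pos":[-0.5,0,0],"yaw":0,"gripper":-1},{"delta_pos":[-0.5,0,0],"yaw":0,"gripper":-1}]'; python3 -m pendant '[{"delta_pos":[-0.2,0,0],"yaw":0,"gripper":-1},{"delta_pos":[-0.2,0,0],"yaw":0,"gripper":-1}]';  python3 -c "
from look import *; held('h6')"
```

```text
clock: 11.2
eef_pos: [0.551, -0.0137, -0.0138]
tcp_rot: [0.13, 0.992, -0.001, -0.001]
wrist_force: [-0.2, -0.4, -0.4]
gripper_width: 0.444
clock: 11.4
eef_pos: [0.5531, -0.0142, -0.0138]
tcp_rot: [0.13, 0.992, -0.002, -0.001]
wrist_force: [-1.7, 0.5, 0.6]
gripper_width: 0.44
pad in jig x,y,z mm [-5.6 -0.1  0. ] dyaw deg -0.06 clock 11.4 F [-1.7  0.5  0.6]
```

View pics/h6.png

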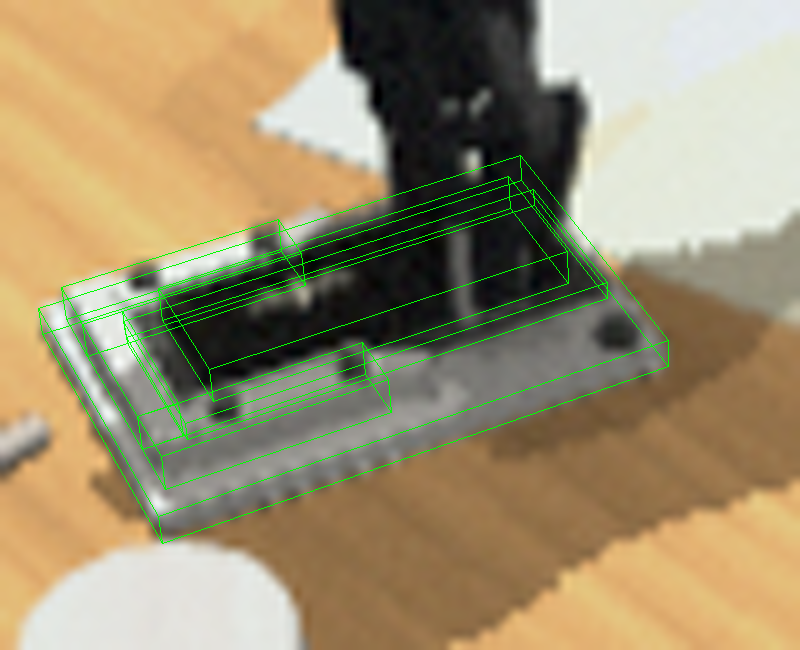

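```bash
python3 -m pendant '[{"delta_pos":[-0.15,0,0],"yaw":0,"gripper":-1},{"delta_pos":[-0.15,0,0],"yaw":0,"gripper":-1}]'; python3 -m pendant '[{"delta_pos":[-0.15,0,0],"yaw":0,"gripper":-1},{"delta_pos":[-0.15,0,0],"yaw":0,"gripper":-1}]'
```

```text
clock: 11.65
eef_pos: [0.5537, -0.0144, -0.0138]
tcp_rot: [0.13, 0.992, -0.001, -0.002]
wrist_force: [-8.6, 2.7, 8.5]
gripper_width: 0.44
clock: 11.85
eef_pos: [0.5536, -0.0144, -0.0138]
tcp_rot: [0.13, 0.992, -0.001, -0.003]
wrist_force: [-13.2, 3.6, 15.1]
gripper_width: 0.439
```

Stop felt at 13 N with the estimated pad x at −5.0 mm. Release and rise.

```bash
python3 -m pendant '[{"delta_pos":[0,0,0],"yaw":0,"gripper":0.3},{"delta_pos":[0,0,0],"yaw":0,"gripper":0.3},{"delta_pos":[0,0,0],"yaw":0,"gripper":0.3},{"delta_pos":[0,0,-1],"yaw":0,"gripper":0.3},{"delta_pos":[0,0,-4],"yaw":0,"gripper":0.3},{"delta_pos":[0,0,-8],"yaw":0,"gripper":0.4},{"delta_pos":[0,0,-12],"yaw":0,"gripper":0.4},{"delta_pos":[0,0,-16],"yaw":0,"gripper":0.4}]' 
python3 -c "
from look import *
x,y,a=G; delta(x,y,.15,a)
c=capture('scene'); np.savez('scene3.npz',**c)
p=(*inj(-.005),.010,JIG[2])
overlay(c,[(p,PAD)],(182,180,80,65),10,'pics/h7.png')"
```

```text
clock: 12.65
eef_pos: [0.5546, -0.0142, 0.1486]
tcp_rot: [0.13, 0.992, -0.001, -0.003]
wrist_force: [-0.0, -0.9, -0.3]
gripper_width: 0.702
delta cm [ -3.88 -33.06  -0.04] yaw deg -30.19 | t 12.65 tcp [ 0.5546 -0.0142  0.1486] tilt [-0.0062 -0.002 ] F [-0.  -0.9 -0.3] w 0.702
```

View pics/h7.png

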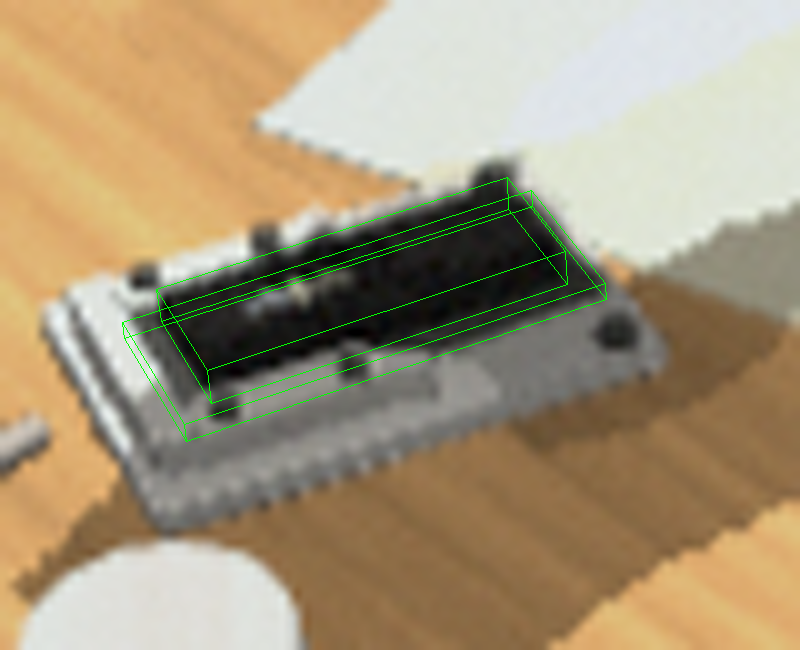

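The pad sits exactly on the predicted home outline. Before the gauge, I'll refine its pose within the pocket play, offline from image 0, while carrying the hand over.

```bash
python3 - <<'E'
from fit import *
cs=load("0")
rois=dict(scene=(160,122,38,50),top=(360,184,38,36))
ps=np.array([.5071,-.3436,0,.267])
# gauge pose relative with stand fixed
def both(pg):
    out=[]
    return out
import fit as F
oldr=F.render
def render2(c,pose,boxes,roi):
    # stand fixed, gauge free: express the stand in gauge frame
    dx=ps[:2]-np.array(pose[:2]); a=pose[3]; R=np.array([[np.cos(a),np.sin(a)],[-np.sin(a),np.cos(a)]])
    bl=[]
    for b in STAND:
        P,_=W(ps,b); Q=P.copy(); Q[:,:2]=(P[:,:2]-np.array(pose[:2]))@R.T; Q[:,2]-=pose[2]; bl.append(Q)
    return oldr(c,pose,bl+boxes,roi)
F.render=render2
for r in (rois,dict(scene=rois["scene"]),dict(top=rois["top"])):
    print(list(r),F.fit(cs,ps,GAUGE,r))
print("z",F.fit(cs,ps,GAUGE,rois,(0,1,2,3)))
E
python3 -m pendant '[{"delta_pos":[-0.3,-2.5,0],"yaw":-4,"gripper":1},{"delta_pos":[-0.8,-7,0],"yaw":-8,"gripper":1},{"delta_pos":[-1.3,-11.5,0],"yaw":-14,"gripper":1},{"delta_pos":[-1.8,-16,0],"yaw":-20,"gripper":1},{"delta_pos":[-2.4,-20.5,0],"yaw":-26,"gripper":1},{"delta_pos":[-3,-25,0],"yaw":-30.2,"gripper":1},{"delta_pos":[-3.5,-29.5,0],"yaw":-30.2,"gripper":1},{"delta_pos":[-3.9,-33,0],"yaw":-30.2,"gripper":1}]'
python3 -m pendant '[{"delta_pos":[0,0,0],"yaw":0,"gripper":1}]'
python3 -c "
from look import *
x,y,a=G; delta(x,y,.13,a)"
```

```text
['scene', 'top'] (array([ 0.50684551, -0.34352271,  0.        ,  0.33351471]), np.float64(1.9550224942534546))
['scene'] (array([ 0.50787762, -0.34332661,  0.        ,  0.32781842]), np.float64(0.9931858641546794))
['top'] (array([ 0.50648375, -0.3435304 ,  0.        ,  0.33038109]), np.float64(0.9541512839413001))
z (array([ 0.50706222, -0.34396941, -0.00190694,  0.32979914]), np.float64(1.9477563557068298))
clock: 13.5
eef_pos: [0.5093, -0.3463, 0.1563]
tcp_rot: [-0.132, 0.991, -0.001, 0.001]
wrist_force: [0.8, -0.6, -0.1]
gripper_width: 0.995
clock: 13.6
eef_pos: [0.5071, -0.3515, 0.1568]
tcp_rot: [-0.129, 0.992, -0.002, 0.001]
wrist_force: [-1.3, 0.1, 0.4]
gripper_width: 1.002
delta cm [-0.2   0.78  2.68] yaw deg -0.45 | t 13.6 tcp [ 0.5071 -0.3515  0.1568] tilt [ 0.0017 -0.0048] F [-1.3  0.1  0.4] w 1.002
```

```bash
python3 -m pendant '[{"delta_pos":[-0.1,0.4,1],"yaw":-1.5,"gripper":1},{"delta_pos":[-0.1,0.6,2],"yaw":-1.5,"gripper":1},{"delta_pos":[-0.1,0.6,2],"yaw":-1.5,"gripper":1},{"delta_pos":[-0.1,0.6,2],"yaw":-1.5,"gripper":1}]'
python3 -c "
from look import *
x,y,a=G; delta(x,y,.061,.29); tip('g1',ks=(-.043,.043,),roi=(130,60,110,120),f=5)"
```

```text
clock: 14.0
eef_pos: [0.5068, -0.3443, 0.1365]
tcp_rot: [-0.143, 0.99, -0.002, 0.0]
wrist_force: [-0.4, -0.4, 0.2]
gripper_width: 1.005
delta cm [-0.04  0.09  7.55] yaw deg -0.18 | t 14.0 tcp [ 0.5068 -0.3443  0.1365] tilt [ 0.0012 -0.0041] F [-0.4 -0.4  0.2] w 1.005
w 1.0049084275372246 tcp [ 0.5068492  -0.34430307  0.13654764] clock 14.0
```

View pics/g1.png

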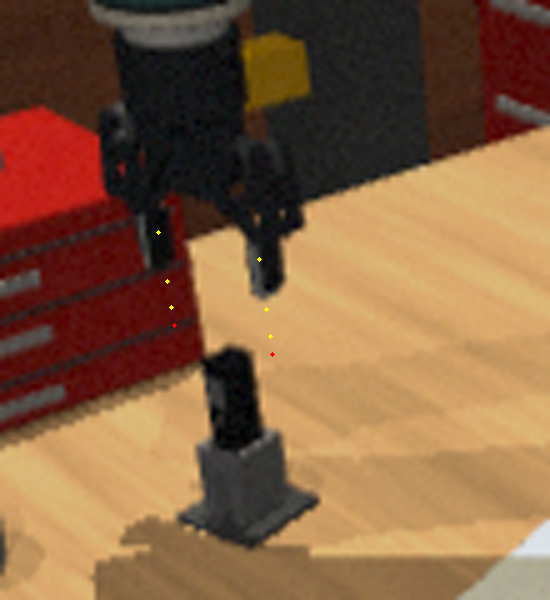

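```bash
python3 -m pendant '[{"delta_pos":[0,0.1,2],"yaw":-0.2,"gripper":1},{"delta_pos":[0,0.1,4],"yaw":-0.2,"gripper":1},{"delta_pos":[0,0.1,6],"yaw":-0.2,"gripper":1},{"delta_pos":[0,0.1,7.8],"yaw":-0.2,"gripper":1},{"delta_pos":[0,0.1,7.8],"yaw":-0.2,"gripper":1},{"delta_pos":[0,0.1,7.8],"yaw":-0.2,"gripper":1}]' 60
python3 -c "
from look import *
x,y,a=G; delta(x,y,.055,.29); tip('g2',ks=(-.043,.043,),roi=(130,80,90,100),f=6)"
```

```text
clock: 14.65
eef_pos: [0.5072, -0.344, 0.0595]
tcp_rot: [-0.145, 0.989, -0.002, 0.001]
wrist_force: [-0.5, 0.4, 0.4]
gripper_width: 0.999
delta cm [-0.    0.04  0.45] yaw deg 0.02 | t 14.65 tcp [ 0.5072 -0.344   0.0595] tilt [ 0.0019 -0.0047] F [-0.5  0.4  0.4] w 0.999
w 0.9987798017012929 tcp [ 0.50717165 -0.34400914  0.05950643] clock 14.65
```

View pics/g2.png

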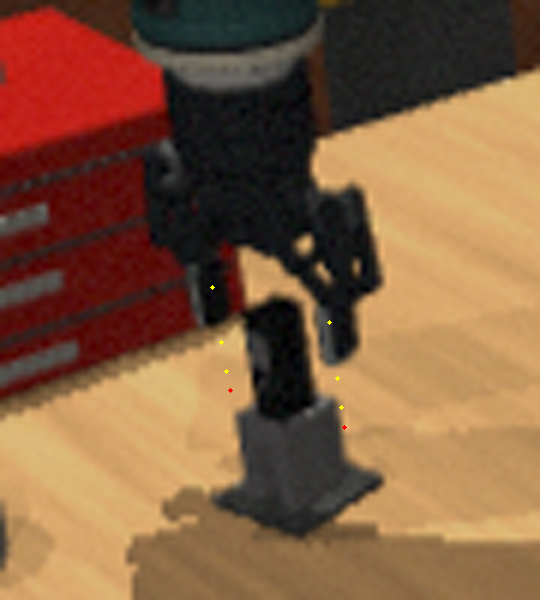

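```bash
python3 -m pendant '[{"delta_pos":[0,0.04,0.4],"yaw":0,"gripper":0.2},{"delta_pos":[0,0.04,0.4],"yaw":0,"gripper":-0.1},{"delta_pos":[0,0.04,0.4],"yaw":0,"gripper":-0.3},{"delta_pos":[0,0.04,0.4],"yaw":0,"gripper":-0.35},{"delta_pos":[0,0.04,0.4],"yaw":0,"gripper":-1},{"delta_pos":[0,0.04,0.4],"yaw":0,"gripper":-1},{"delta_pos":[0,0.04,0.4],"yaw":0,"gripper":-1},{"delta_pos":[0,0.04,0.4],"yaw":0,"gripper":-1}]' 40
python3 -c "
from look import *
x,y,a=G; delta(x,y,.055,.29); tip('g3',ks=(0,),roi=(130,80,90,100),f=6)"
```

```text
clock: 15.5
eef_pos: [0.5074, -0.344, 0.0562]
tcp_rot: [-0.145, 0.989, -0.003, 0.001]
wrist_force: [-1.4, -0.5, 5.6]
gripper_width: 0.252
delta cm [0.02 0.04 0.12] yaw deg 0.01 | t 15.5 tcp [ 0.5074 -0.344   0.0562] tilt [ 0.003  -0.0053] F [-1.4 -0.5  5.6] w 0.252
w 0.25202099391880345 tcp [ 0.50744855 -0.34395482  0.05620716] clock 15.5
```

View pics/g3.png

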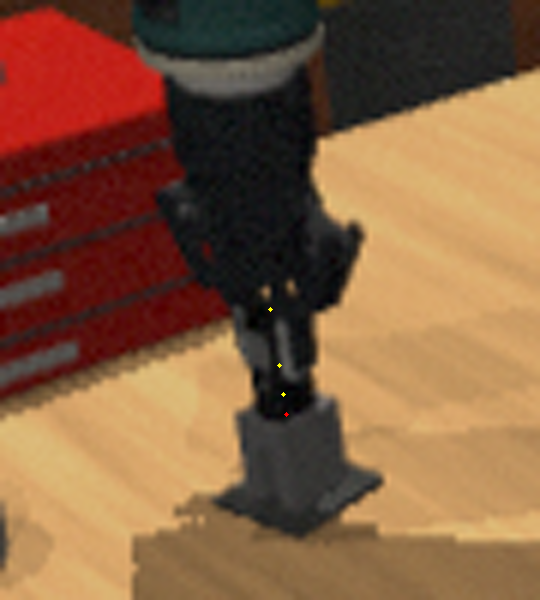

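```bash
python3 -m pendant '[{"delta_pos":[0,0,-0.5],"yaw":0,"gripper":-1},{"delta_pos":[0,0,-1.5],"yaw":0,"gripper":-1},{"delta_pos":[0,0,-3],"yaw":0,"gripper":-1},{"delta_pos":[0,0,-5],"yaw":0,"gripper":-1},{"delta_pos":[0,0,-7.5],"yaw":0,"gripper":-1},{"delta_pos":[0,0,-10],"yaw":0,"gripper":-1},{"delta_pos":[0,0,-10],"yaw":0,"gripper":-1},{"delta_pos":[0,0,-10],"yaw":0,"gripper":-1}]'
cat >> look.py <<'E'
GA=[box(-.015,.015,-.011,.011,-.04,.04),box(-.007,.007,-.007,.007,-.054,-.04),box(-.012,.012,-.003,.003,-.076,-.07)]
def gheld(name,dz=.0288,dx=0.,roi=(130,60,90,100),f=6,cam="scene",extra=[]):
    s=get_state(); t=s["eef_pos"]; R=Ro.from_quat(s["tcp_rot"]).as_matrix()
    a=np.arctan2(R[1,1],R[0,1])-np.pi/2
    c=capture(cam); np.savez(f"{cam}_{name}.npz",**c)
    p=[t[0]+dx*np.cos(a),t[1]+dx*np.sin(a),t[2]+dz,a]
    print("gauge",np.round(p,4),"tilt",np.round(R[:2,2],4),"clock",s["clock"],"F",np.round(s["wrist_force"],1),"w",round(float(s["gripper_width"]),3))
    overlay(c,[(p,GA)]+extra,roi,f,f"pics/{name}.png")
    x0,y0,w,h=roi
    cv2.imwrite(f"pics/{name}_raw.png",cv2.resize(c["color"][y0:y0+h,x0:x0+w,::-1],None,fx=f,fy=f,interpolation=cv2.INTER_CUBIC))
E
python3 -c "
from look import *
gheld('g4',roi=(140,60,70,90)); x,y=inj(.015); delta(x,y,.15,JIG[2])
import cv2; a=cv2.imread('pics/g4.png');b=cv2.imread('pics/g4_raw.png'); cv2.imwrite('pics/g4b.png',cv2.resize(np.hstack([a,b]),(800,514)))"
```

```text
clock: 16.35
eef_pos: [0.5074, -0.3435, 0.1574]
tcp_rot: [-0.145, 0.989, -0.003, 0.002]
wrist_force: [-0.1, 0.2, -1.4]
gripper_width: 0.254
gauge [ 0.5074 -0.3435  0.1862  0.2903] tilt [ 0.0044 -0.006 ] clock 16.35 F [-0.1  0.2 -1.4] w 0.254
delta cm [-18.11  27.6    0.51] yaw deg 31.47 | t 16.4 tcp [ 0.507  -0.3432  0.1564] tilt [ 0.003  -0.0052] F [ 0.8  0.  -2.1] w 0.253
```

View pics/g4b.png

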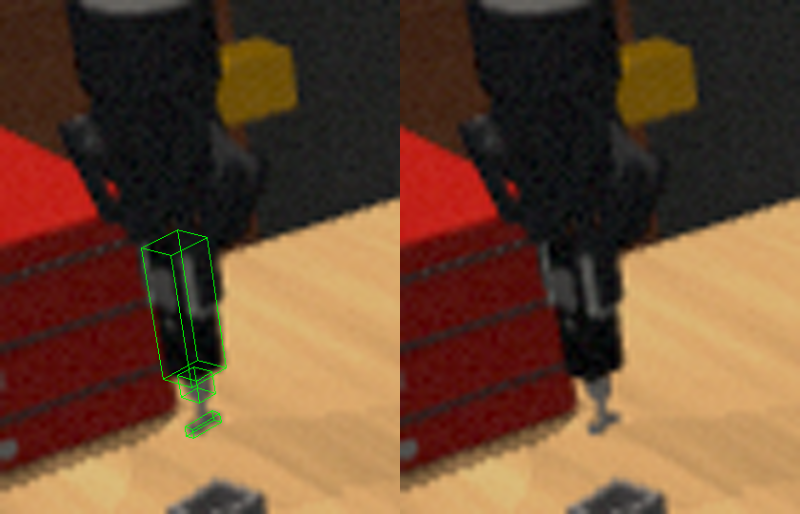

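```bash
python3 -m pendant '[{"delta_pos":[-1.2,1.8,0],"yaw":3,"gripper":-1},{"delta_pos":[-3.5,5.5,0],"yaw":8,"gripper":-1},{"delta_pos":[-6,9.5,0],"yaw":14,"gripper":-1},{"delta_pos":[-8.7,13.4,0],"yaw":20,"gripper":-1},{"delta_pos":[-11.3,17.3,0],"yaw":26,"gripper":-1},{"delta_pos":[-14,21.3,0],"yaw":31.5,"gripper":-1},{"delta_pos":[-16.5,25.2,0],"yaw":31.5,"gripper":-1},{"delta_pos":[-18.1,27.6,0],"yaw":31.5,"gripper":-1}]'
python3 -m pendant '[{"delta_pos":[0,0,0],"yaw":0,"gripper":-1},{"delta_pos":[0,0,0],"yaw":0,"gripper":-1}]'
python3 -c "
from go import *
x,y=inj(.015); delta(x,y,.12,JIG[2])"
```

```text
clock: 17.2
eef_pos: [0.6014, -0.0226, 0.1542]
tcp_rot: [0.128, 0.992, -0.002, 0.001]
wrist_force: [0.2, -0.4, -0.5]
gripper_width: 0.253
clock: 17.4
eef_pos: [0.6008, -0.0219, 0.1533]
tcp_rot: [0.127, 0.992, -0.002, 0.0]
wrist_force: [-0.2, -0.7, -1.2]
gripper_width: 0.253
delta cm [-0.19 -0.46  3.33] yaw deg 0.26 | t 17.4 tcp [ 0.6008 -0.0219  0.1533] tilt [-0.0002 -0.0042] F [-0.2 -0.7 -1.2] w 0.253
```

```bash
python3 -m pendant '[{"delta_pos":[-0.15,-0.35,1],"yaw":0.2,"gripper":-1},{"delta_pos":[-0.2,-0.45,3],"yaw":0.2,"gripper":-1},{"delta_pos":[-0.2,-0.45,5],"yaw":0.2,"gripper":-1},{"delta_pos":[-0.2,-0.45,6],"yaw":0.2,"gripper":-1},{"delta_pos":[-0.2,-0.45,6],"yaw":0.2,"gripper":-1},{"delta_pos":[-0.2,-0.45,6],"yaw":0.2,"gripper":-1}]'
python3 -c "
from look import *
x,y=inj(.015); delta(x,y,.0752,JIG[2])
gheld('p1',roi=(180,150,70,75),f=8,extra=[((*inj(-.005),.01,JIG[2]),PAD)])
s=capture('top'); cv2.imwrite('pics/p1t.png',cv2.resize(s['color'][140:210,250:320,::-1],None,fx=8,fy=8))"
```

```text
clock: 18.0
eef_pos: [0.6018, -0.0277, 0.0937]
tcp_rot: [0.129, 0.992, -0.002, 0.0]
wrist_force: [-0.3, -0.0, -1.3]
gripper_width: 0.255
delta cm [0.05 0.08 1.85] yaw deg 0.0 | t 18.0 tcp [ 0.6018 -0.0277  0.0937] tilt [-0.     -0.0043] F [-0.3 -0.  -1.3] w 0.255
gauge [ 0.6018 -0.0277  0.1225 -0.2589] tilt [-0.     -0.0043] clock 18.0 F [-0.3 -0.  -1.3] w 0.255
```

View pics/p1.png

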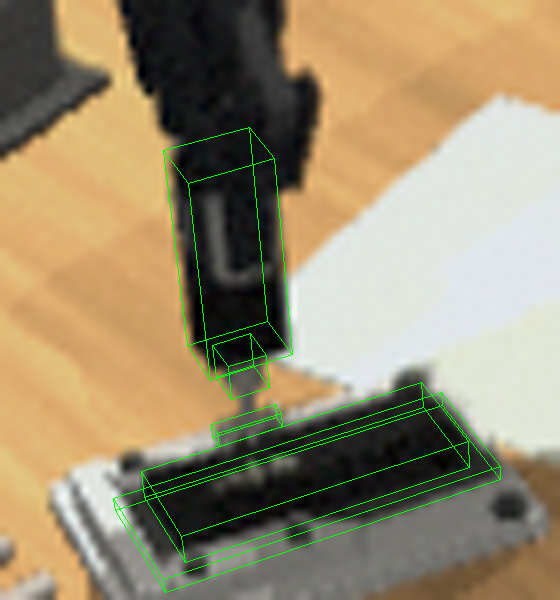

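View pics/p1_raw.png

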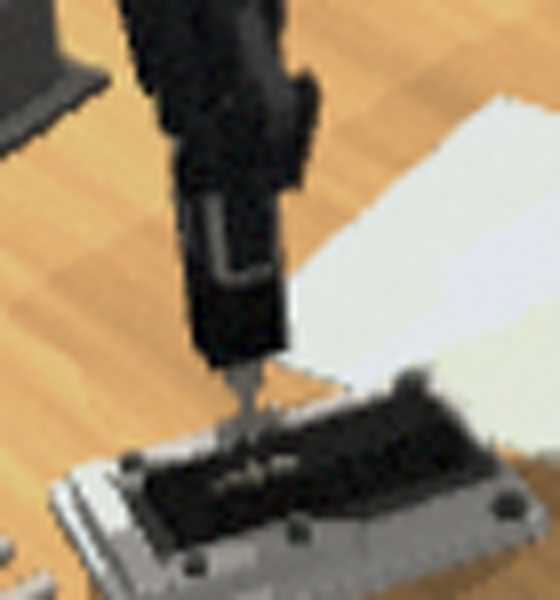

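View pics/p1t.png

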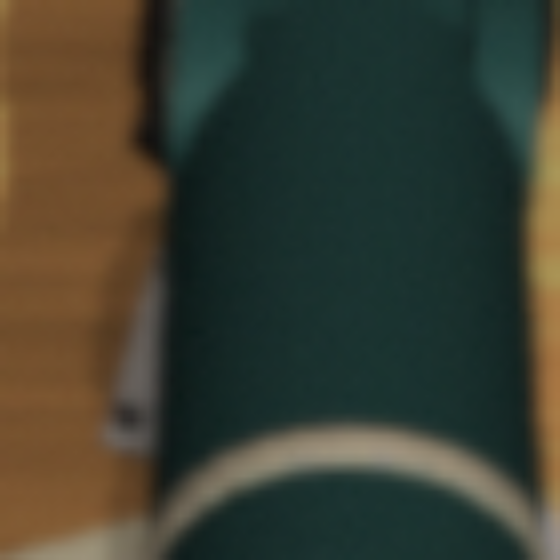

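The foot hovers above the cross, close to the prediction. I'll refine the gauge's in-hand offset by fitting both pictures (g4, p1).

Run:
```python
from look import *
import fit as F
obs=[(np.load("scene_g4.npz"),[0.5074,-0.3435,0.1862,0.2903],(162,108,26,32)),(np.load("scene_p1.npz"),[0.6018,-0.0277,0.1225,-0.2589],(198,186,24,18)),(np.load("scene_p1.npz"),[0.6018,-0.0277,0.1225,-0.2589],(203,196,18,10))]
obs=[(dict(c),p,r) for c,p,r in obs]
def pose(p,d):
    x,y,z,a=p; return [x+d[0]*np.cos(a)-d[1]*np.sin(a),y+d[0]*np.sin(a)+d[1]*np.cos(a),z+d[2],a]
# add thin rod between stem and foot
G2=GA[:2]+[box(-.003,.003,-.003,.003,-.07,-.054)]+GA[2:]
n0=[F.cost(c,pose(p,[0,0,0]),G2,r) for c,p,r in obs]; print(n0)
from scipy.optimize import minimize
for sel in ([0,1],[0],[1],[0,1,2]):
    f=lambda v:sum(F.cost(obs[i][0],pose(obs[i][1],v*.002),G2,obs[i][2])/n0[i] for i in sel)
    best=None
    for st in ([0,0,0],[.5,.5,.5],[-.5,-.5,.5]):
        r=minimize(f,st,method="Nelder-Mead",options=dict(initial_simplex=np.vstack([st]+[np.array(st)+np.eye(3)[i] for i in range(3)])))
        if best is None or r.fun<best.fun: best=r
    print(sel,"d mm",np.round(best.x*2,2),best.fun/len(sel))
```

```text
[np.float64(2274.8757010610357), np.float64(1387.3681000613878), np.float64(2179.830344585001)]
[0, 1] d mm [-1.47 -7.17 -3.53] 0.9342612834309617
[0] d mm [11.86 -4.14 -9.41] 0.8837305641238627
[1] d mm [ 0.7  -1.16  1.3 ] 0.9357693261133398
[0, 1, 2] d mm [ 1.3  -1.95 -2.43] 0.9611647537379117
```

The fit is not trustworthy because of the cluttered background, so I'll lower close to contact and compare directly with the cross.

```bash
python3 -m pendant '[{"delta_pos":[0.03,0.07,0.6],"yaw":0,"gripper":-1},{"delta_pos":[0.03,0.07,1.2],"yaw":0,"gripper":-1},{"delta_pos":[0.03,0.07,1.4],"yaw":0,"gripper":-1},{"delta_pos":[0.03,0.07,1.4],"yaw":0,"gripper":-1},{"delta_pos":[0.03,0.07,1.4],"yaw":0,"gripper":-1}]'
python3 -c "
from look import *
x,y=inj(.015); delta(x,y,.0752,JIG[2])
gheld('p2',roi=(192,175,50,50),f=12,extra=[((*inj(.015),.028,JIG[2]),[box(-.016,.016,-.001,.001,0,0),box(-.001,.001,-.006,.006,0,0)])])
"
```

```text
clock: 18.6
eef_pos: [0.6021, -0.0266, 0.0802]
tcp_rot: [0.129, 0.992, -0.002, 0.001]
wrist_force: [-0.8, 0.3, -1.0]
gripper_width: 0.254
delta cm [ 0.05 -0.04  0.5 ] yaw deg 0.03 | t 18.6 tcp [ 0.6021 -0.0266  0.0802] tilt [ 0.0011 -0.0043] F [-0.8  0.3 -1. ] w 0.254
gauge [ 0.6021 -0.0266  0.109  -0.2584] tilt [ 0.0011 -0.0043] clock 18.6 F [-0.8  0.3 -1. ] w 0.254
```

View pics/p2.png

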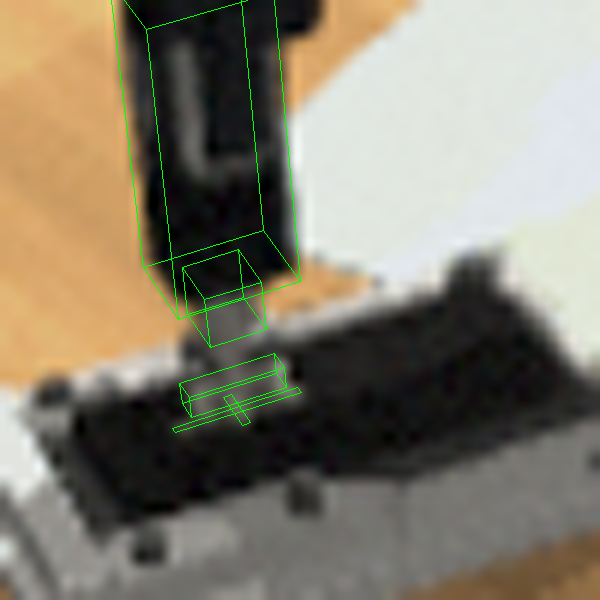

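View pics/p2_raw.png

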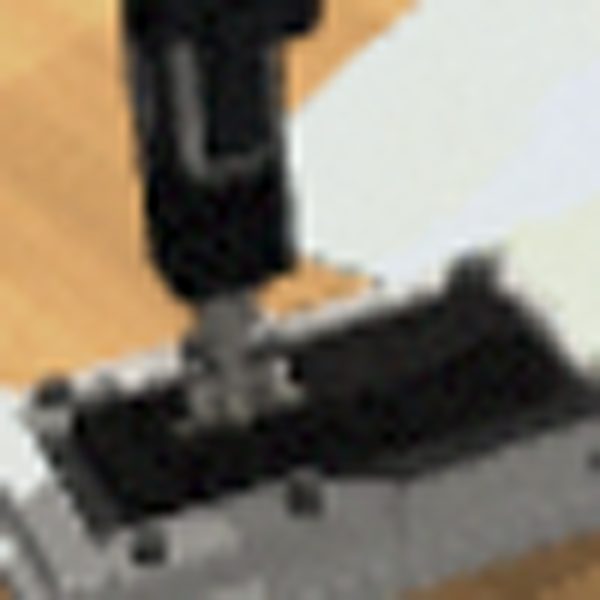

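```bash
cat >> look.py <<'E'
def avg(name,n=12,roi=(196,190,32,26),f=20,extra=[],dz=.0288,gam=.6):
    s=get_state(); t=s["eef_pos"]; R=Ro.from_quat(s["tcp_rot"]).as_matrix(); a=np.arctan2(R[1,1],R[0,1])-np.pi/2
    cs=[capture("scene") for _ in range(n)]; m=np.mean([c["color"].astype(float) for c in cs],0); c=cs[0]
    c=dict(c); c["color"]=m; np.savez(f"avg_{name}.npz",**c)
    x0,y0,w,h=roi; g=np.clip(255*(m/255)**gam,0,255).astype(np.uint8); c["color"]=g
    cv2.imwrite(f"pics/{name}_raw.png",cv2.resize(g[y0:y0+h,x0:x0+w,::-1],None,fx=f,fy=f,interpolation=cv2.INTER_CUBIC))
    overlay(c,[([t[0],t[1],t[2]+dz,a],GA)]+extra,roi,f,f"pics/{name}.png")
    print("tcp",np.round(t,4),"clock",get_state()["clock"])
E
python3 -c "
from look import *
avg('a1',extra=[((*inj(.015),.028,JIG[2]),[box(-.016,.016,-.001,.001,0,0),box(-.001,.001,-.006,.006,0,0)])])
"
```

```text
tcp [ 0.6021 -0.0266  0.0803] clock 19.25
```

View pics/a1_raw.png

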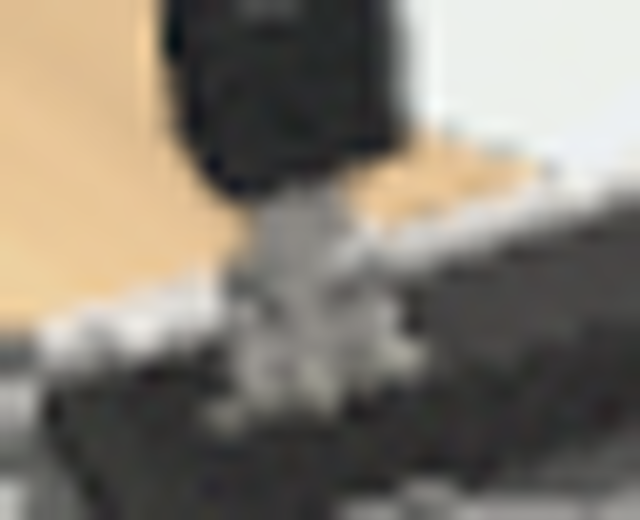

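View pics/a1.png

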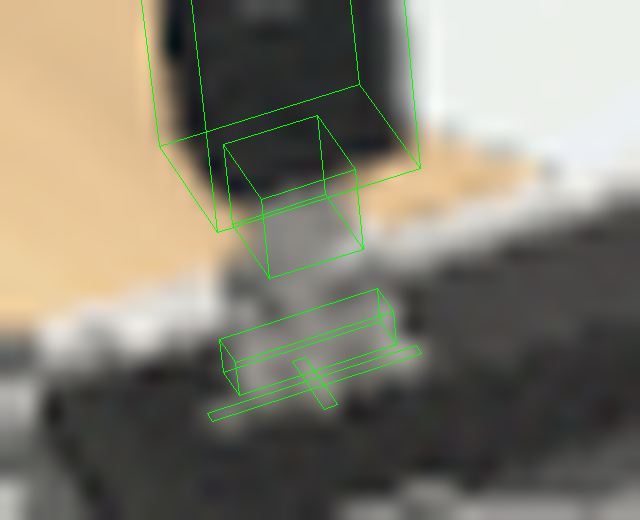

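The cross lies where predicted and the foot is over its middle. Going down in small steps, reading the force.

```bash
python3 -m pendant '[{"delta_pos":[0.05,-0.03,0.2],"yaw":0,"gripper":-1},{"delta_pos":[0.05,-0.03,0.35],"yaw":0,"gripper":-1},{"delta_pos":[0.05,-0.03,0.35],"yaw":0,"gripper":-1},{"delta_pos":[0.05,-0.03,0.35],"yaw":0,"gripper":-1}]'
python3 -c "
from go import *
x,y=inj(.015); delta(x,y,.0752,JIG[2])"
python3 -m pendant '[{"delta_pos":[0,0,0.1],"yaw":0,"gripper":-1},{"delta_pos":[0,0,0.1],"yaw":0,"gripper":-1}]'
python3 -m pendant '[{"delta_pos":[0,0,0.1],"yaw":0,"gripper":-1},{"delta_pos":[0,0,0.1],"yaw":0,"gripper":-1}]'
python3 -m pendant '[{"delta_pos":[0,0,0.1],"yaw":0,"gripper":-1},{"delta_pos":[0,0,0.1],"yaw":0,"gripper":-1}]'
```

```text
clock: 19.65
eef_pos: [0.6015, -0.0268, 0.0766]
tcp_rot: [0.129, 0.992, -0.002, 0.001]
wrist_force: [-0.1, 1.0, -1.2]
gripper_width: 0.252
delta cm [-0.01 -0.01  0.14] yaw deg 0.03 | t 19.65 tcp [ 0.6015 -0.0268  0.0766] tilt [ 0.001  -0.0042] F [-0.1  1.  -1.2] w 0.252
clock: 19.85
eef_pos: [0.6014, -0.0269, 0.0755]
tcp_rot: [0.129, 0.992, -0.002, 0.001]
wrist_force: [-0.0, -0.7, -0.7]
gripper_width: 0.248
clock: 20.05
eef_pos: [0.6015, -0.0268, 0.0745]
tcp_rot: [0.129, 0.992, -0.002, 0.001]
wrist_force: [-1.2, 0.5, 0.5]
gripper_width: 0.253
clock: 20.25
eef_pos: [0.6015, -0.0268, 0.0735]
tcp_rot: [0.129, 0.992, -0.002, 0.001]
wrist_force: [-0.5, 0.4, 1.0]
gripper_width: 0.255
```

Contact came at the predicted TCP height of about 0.075. Before pressing further, I'll check the foot against the cross.

```bash
python3 -c "
from look import *
s0=[]
avg('a2',extra=[((*inj(.015),.028,JIG[2]),[box(-.016,.016,-.001,.001,0,0),box(-.001,.001,-.006,.006,0,0)])])
"
```

```text
tcp [ 0.6015 -0.0268  0.0735] clock 20.85
```

View pics/a2_raw.png

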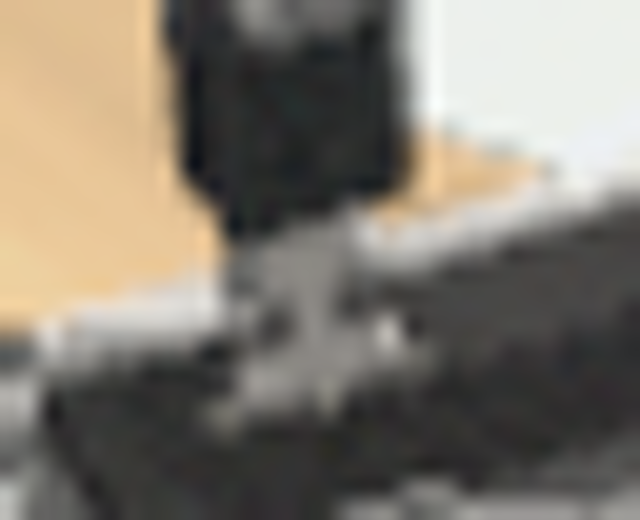

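View pics/a2.png

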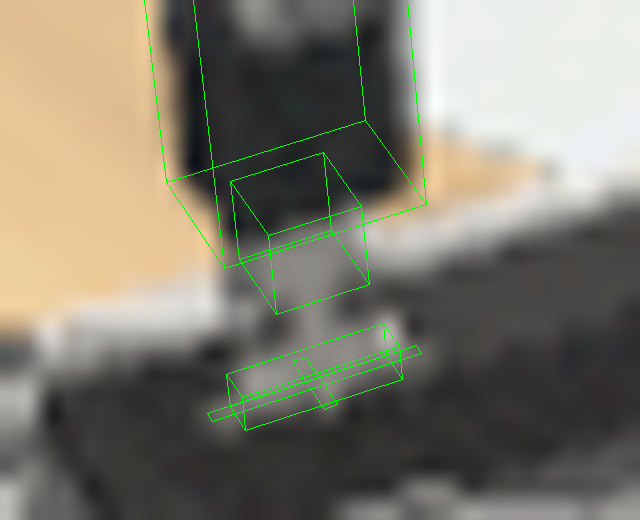

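Foot lies along the long stroke. The cross tips show at both ends (a2 crop (225,415) and (420,350)), and the short stroke's near tip shows at (325,402), so it is centred. Press to half travel, at TCP z of about 0.0692.

```bash
python3 -m pendant '[{"delta_pos":[0,0,0.15],"yaw":0,"gripper":-1},{"delta_pos":[0,0,0.3],"yaw":0,"gripper":-1},{"delta_pos":[0,0,0.42],"yaw":0,"gripper":-1},{"delta_pos":[0,0,0.42],"yaw":0,"gripper":-1},{"delta_pos":[0,0,0.42],"yaw":0,"gripper":-1}]'
python3 - <<'E'
from look import *
x,y=inj(.015); delta(x,y,.0692,JIG[2])
fs=[];zs=[]
for i in range(14):
    capture("scene"); s=get_state(); fs.append(s["wrist_force"]); zs.append(s["eef_pos"][2])
print("F mean",np.mean(fs,0),"z",np.mean(zs),s["wrist_torque"],s["clock"])
E
```

```text
clock: 21.35
eef_pos: [0.6015, -0.0268, 0.0693]
tcp_rot: [0.129, 0.992, -0.002, 0.001]
wrist_force: [-1.1, 0.3, 2.0]
gripper_width: 0.255
delta cm [ 0.   -0.01  0.01] yaw deg 0.04 | t 21.35 tcp [ 0.6015 -0.0268  0.0693] tilt [ 0.001  -0.0042] F [-1.1  0.3  2. ] w 0.255
F mean [-0.67279374 -0.15704815  2.59930055] z 0.06935495896801248 [0.02403235 0.13014145 0.01468937] 22.05
```

Force rose by about 3.8 N, which is 5.5–6 mm of travel, about half. Final look at the whole scene.

```bash
python3 -c "
from look import *
avg('a3',n=8,roi=(180,150,80,80),f=7,gam=.8)
c=capture('scene'); cv2.imwrite('pics/fin.png',c['color'][:,:,::-1])"
```

```text
tcp [ 0.6015 -0.0268  0.0693] clock 22.45
```

View pics/a3_raw.png

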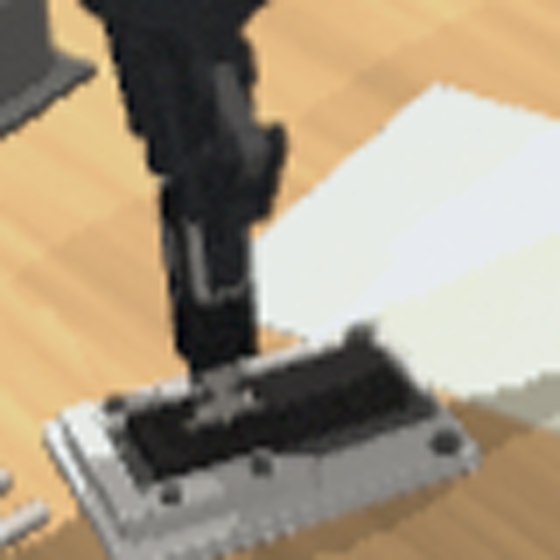

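View pics/fin.png

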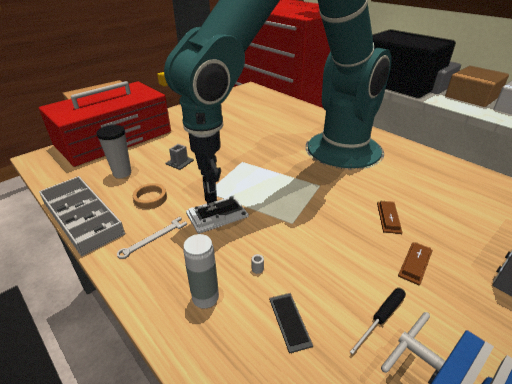

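The pad is home in the jig, the gauge stands upright with its foot on the cross, and the stand is empty. The bystanders are where they were.

```bash
python3 -c "
from station import job_done,get_state
print(job_done()); s=get_state(); print(s['clock'],s['eef_pos'],s['wrist_force'])"
```

```text
the job is handed in; nothing more can be done
None
the job is handed in; nothing more can be done
```

The job is done and handed in at about 22.5 s. The pad is home in the jig and released, and the gauge is still held with its foot on the cross; no verdict is reported.

- **Pad:** I gripped it behind its centre and slid it marked end first under the lips. I felt the stop at about 13 N, with the pad's estimated centre at x = −5.0 mm. After release, the camera outline matched the home pose. I did not refit the pad after pressing the gauge on it.
- **Gauge:** I lifted it straight out of the stand, turned it to the jig's direction and pressed it on the cross. The cross tips showed at both ends of the foot, so it looked centred to within the picture's resolution of about 2–3 mm per pixel. The height gives 5.9 mm of travel and the force rise of about 3.8 N gives about 5.5 mm, roughly half of the 12 mm.
- **Bystanders:** They look unmoved in the last scene picture.

**Checks that disagreed or failed:**
- **Fingertip position:** The fingertips stand about 24 mm short of the reported TCP when shut or nearly so, and about 40 mm short when open. I worked from pictures and contact force instead.
- **Housing edge:** The gauge housing's lower edge looked 3–4 mm higher than my model, though contact came at the predicted height.
- **In-hand fit:** A numeric fit of how the gauge sat in the gripper failed because of the cluttered background, so I did not use it.
- **Top camera:** The arm blocked its view of the jig, so the final checks came from the scene camera alone.

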